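Torque-check the collet nut of the red-ring drill

TASK

Check that the collet nut of the red-ringed drill is tight: take the torque wrench from its wooden rest, fit its ring fully down over that nut without touching the drill, and pull clockwise until the wrench reads 1.5 N m. Hold it there for two seconds, never going past 2 N m and never pulling the loosening way; the nut must not turn. Then lift the wrench off and lay it back in its rest the way it lay, leaving the blue-ringed tool and everything else on the bench alone.

Things in the scene. Friction and masses are not known exactly. Their poses are not given: they have to be found in the camera images.
- wrench: Beam torque wrench, 0.35 kg, 230 mm long. Origin at the middle of its green grip, a bar 120 long (local x) x 24 wide (y) x 20 high (z, up). A steel beam 10 wide, 14 high runs on along +x to the aluminium drive ring, whose axis (along z) is at x = +150 mm. Balances some 30 mm from the grip's middle, towards the ring. 1.5 N m is a sideways pull of 10 N at the grip's middle, swung about the ring.
- wrench_drive (a point): On the drive ring's axis, 12 mm below the grip's middle: the inside face that lies on the nut's teeth when fully seated. Unloaded, axes as the wrench's. Ring 45 mm across; above this point 22 mm high with an open 22 mm bore, below it a 14 mm skirt, 39 mm inside. In the skirt 4 lugs, 7 wide, 6.5 mm high, at 45, 135, 225, 315 degrees from x, 12.5 to 19 mm from the axis.
- wrench_scale (a joint): The wrench's torque reading as the bending of its beam, rad: 0.05 rad per N m (20 N m/rad), so 0.075 is 1.5 N m (green mark) and 0.10 is 2 N m (red mark). Positive when the grip is pulled clockwise seen from above (tightening), negative anticlockwise. The red pointer moves across the white scale plate beside the grip.
- rest: Fixed wooden wrench rest, base 190 x 70 x 8 mm. Origin under the place of the grip's middle, x towards the place of the drive ring. Two saddles 14 mm thick hold the wrench level: at x = -45 mm under the grip (notch 29 mm wide, floor 40 mm up), at x = +90 mm under the beam (notch 15 mm wide, floor 43 mm up). Notches 12 mm deep, flared lips to 21 mm above the floors.
- rest_seat (a point): Where the middle of the wrench's grip lies when the wrench is in its rest, 50 mm above the bench; axes of the rest.
- fixture_red: Fixed tool-setting fixture holding the tool to be checked: grey base 90 x 90 x 12 mm with red tags on two edges, dark steel body 60 mm across (68 at its foot), then the tool holder's flange 47 mm across up to 76 mm above the bench. Origin under its centre, z up. The two fixtures may stand in either order.
- nut_red_top (a point): On the nut's axis, level with the tops of its 4 teeth, 107 mm above the bench. Nut 36 mm across; teeth 8 high, 8 wide, 11.5 to 17 mm from the axis, at 0, 90, 180, 270 degrees from this point's x axis. With the wrench's x axis along any of these four directions its lugs meet the middle of the gaps; play then is about 0.2 rad either way and 1.5 mm sideways. The drill stands on the axis.
- nut_red (a joint): Rotation of that nut in its holder, rad, 0 at the start, positive clockwise seen from above (tightening). A yellow witness mark runs over nut and flange. It holds up to about 3 N m. The ring slips on and off this nut freely only while nothing pulls or turns it sideways; under load it drags and tips.
- drill_red: The drill in that nut, 3.2 mm thick, point up, its tip 20 mm above the tops of the teeth, with a red depth ring 8 mm across and 6 mm high at its foot, between the teeth. Origin on the axis under the ring, 8 mm below nut_red_top.
- fixture_blue: The same kind of fixture with the tool of another spindle, its drill with a blue ring, its base with blue tags: to be left alone. Origin under its centre.
- drill_blue: The drill in that other tool, as the red one but with a blue ring. To be left alone.
- drill_box: Loose open clear box of red-ringed drills, 60 x 150 mm, lid raised to 72 mm. To be left alone.
- collet_tray: Loose grey tray of collets, 100 x 140 x 22 mm. To be left alone.
- spare_nut: Loose spare collet nut lying on the bench, 36 mm across, 26 mm high. To be left alone.
- brush: Loose hand brush lying on the bench. To be left alone.
- caliper: Loose caliper lying on the bench, 200 mm long. To be left alone.
- cleaner: Loose white bottle, 48 mm across, 115 mm high. To be left alone.
- tweezers: Loose steel tweezers, 120 mm long. To be left alone.

How it is judged:
On the way, in this order (a step that is already met when the one before it is completed fails the run):
1. the wrench's ring sits fully down on the red tool's nut (horizontal distance between wrench_drive and nut_red_top below 0.004 m and z of wrench_drive in the frame of nut_red_top between -0.004 and 0.0025 m), for 0.2 s.
2. a clockwise torque of 1.5 N m, give or take 0.3, is held on the seated wrench for 1.5 s, and the nut does not turn (all of step 1 and value of joint wrench_scale between 0.06 and 0.09 rad and value of joint nut_red between -0.04 and 0.04 rad), for 1.5 s.
3. the wrench is lifted clear of the nut (distance between wrench_drive and nut_red_top above 0.03 m), for 0.1 s.
At the end, for the whole second after the job is handed in: The wrench lies still in both notches of its rest, released, ring to the same end as at the start (grip's middle within 20 mm along, 6 mm across and 4 mm in height of rest_seat, within 0.07 rad of the rest's direction and level), and the nut has not turned by more than 0.04 rad (x of wrench in the frame of rest_seat between -0.02 and 0.02 m and y of wrench in the frame of rest_seat between -0.006 and 0.006 m and z of wrench in the frame of rest_seat between -0.004 and 0.004 m and x of wrench_drive in the frame of rest_seat above 0.1 m and angle between the x axis of wrench and the x axis of rest, either way round below 0.07 rad and angle between wrench's own z axis and vertical below 0.07 rad and value of joint nut_red between -0.04 and 0.04 rad and linear speed of wrench below 0.02 m/s and angular speed of wrench below 0.1 rad/s); the robot touches nothing.
It fails at once if the wrench is pulled past 2 N m (0.11 rad on its scale), or the loosening way beyond 0.8 N m (-0.04 rad) (value of joint wrench_scale above 0.11 rad or value of joint wrench_scale below -0.04 rad).
It fails at once if the nut turns by more than 0.04 rad (not (value of joint nut_red between -0.04 and 0.04 rad)).
It fails at once if the red-ringed drill is touched with more than 2 N (contact force between drill_red and anything else above 2 N).
It fails at once if the blue-ringed tool or its fixture is touched with more than 2 N (contact force between any of fixture_blue, drill_blue and anything else above 2 N).
It fails at once if a bystander is moved by more than 20 mm (distance of any of drill_box, collet_tray, spare_nut, brush, caliper, cleaner, tweezers from where it was at the start of the episode above 0.02 m).
It also fails if it takes over 72 s, if anything falls off the work surface, if the arm or the gripper's body presses on something with over 40 N, if the wrist force passes 120 N, or if a joint passes its speed limit or range.

ROBOT

A 7-joint arm with a two-finger parallel gripper is mounted at the origin on the work surface. World frame = base frame: x ahead of the robot, y to its left, z up, the work surface at z = 0. Lengths are in m, angles in rad, forces in N, time in s.
With the tool pointing down it reaches from about 0.4 to 0.85 m from the base axis. Payload 10.4 kg.
Tool frame: the origin (TCP) lies midway between the tips of the shut fingers; the grasp point (between the pads) lies 19 mm behind it; x points along the fingers, y is the direction in which the jaws open and shut, and the axes are right-handed (so a half turn about x gives the same grasp; the last joint's range is limited). The gripper opens to 87 mm and grips with 3 to 60 N. Pads are 19 mm wide; open, the fingers measure 117 mm over their backs; the gripper's body (75 mm by 190 mm) begins 51 mm behind the grasp point.
Start: joints at [-1.261, 0.332, -0.065, 1.46, 0.022, 1.35, -0.088], TCP at [0.204, 0.591, 0.223] pointing down, gripper open.
Joint ranges: [-2.6, 2.6], [-0.5, 2.12], [-1.47, 1.34], [0.16, 2.42], [-1.27, 4.41], [0.06, 2.06], [-2.6, 2.6]. Speed limits (rad/s): [2.22, 2.22, 2.79, 2.79, 3.14, 3.14, 3.14].

INTERFACE

Orientations are given as a unit quaternion [x, y, z, w].
In Python, from bench import r gives the robot as it stands.
- The arm moves only by the shell command python3 -m jog 'ROWS' [OPENING] [FORCE]. ROWS is JSON, a list of rows, each an object with "slide": the shift along the tool's x, y, z in cm, a list of three; "roll": the turn about the tool's x in degrees. A call has 1 to 5 rows; each row is the pose to reach, as a shift and turn from the pose measured when the call began, along the tool's axes at that moment; what a row does not reach only later rows make up. A row lasts 1/12 s, in which the tool goes at most 41.7 mm and 7.16 degrees, less where a joint would pass 70% of its speed; a pose out of reach is approached as far as the arm can. A call with a gripper value outside its range is refused whole. OPENING is the closure, from 0 (fully open) to 1 (shut), set as the call begins (- or left out, the last holds). The fingers move at their own pace and stop on an object; FORCE is the grip in N (left out, the last holds). Time passes only in rows, so rows that repeat a pose let the fingers close. It gives the time, the measured TCP pose, the force and the opening at its end, in the units of the state.
- r.read_state(): the state, without advancing time (a new reading comes with each control period).
- r.camera(name): name is "side" or "top"; returns the picture (420x560x3 uint8, red, green, blue); there is no depth.
- r.camera_info(name): a dict with "intrinsics" (3x3 intrinsics, pixels), "R" (3x3) and "t" (3): a world point X has camera coordinates R X + t. Camera axes: x right, y down, z forward; pixel columns grow to the right and rows downward; lengths in m; the calibration is good to about 2 mm. A picture is of the moment at which its call begins. camera_info takes no time and is no camera call.
- r.close_job(): hands the job in, once; it reports no verdict.
The state is a dict: "time": time; "joint_positions": joint angles; "joint_vel": joint speeds; "joint_torque": joint torques, N m; "ee_pos": TCP position; "eef_rot": TCP orientation; "ft_force": force on the tool from outside, world axes, zero at the start; "torque": the same for the moment, N m; "width": finger opening in m.
Only numpy, scipy, OpenCV 4.12 (cv2) and the standard library are available. Lean on these libraries where they do the work, as an engineer would, in place of code of your own. Each camera call takes 0.05 s, during which the arm holds its last target.

## Working session

There is one attempt and no reset: what is moved stays moved. The work goes in short steps, Python scripts to look and compute and a shell command to move; the robot and the scene stay as the last step left them, time stands still between calls to the robot, and variables do not carry over. Pictures are saved under pics/ and viewed, and the job is handed in when it is done.

```bash
ls; mkdir -p pics; python3 - <<'E'
from bench import r
import cv2
s=r.read_state()
for k,v in s.items(): print(k,v)
for n in("side","top"):
    im=r.camera(n); cv2.imwrite(f"pics/{n}0.png",im[:,:,::-1])
    print(n,r.camera_info(n))
E
```

```text
pics
time 0.0
joint_positions [-1.26057379  0.33289761 -0.06467324  1.46093616  0.0216202   1.3498999
 -0.08848085]
joint_vel [ 4.40449415e-04 -1.34066316e-03  4.57923934e-04 -6.04795624e-05
 -1.82971747e-03 -3.77518881e-04  3.04141372e-03]
joint_torque [-7.62324216e-04 -6.23256755e+01  2.39849766e-02 -3.89898956e+01
 -6.14503096e-02  3.98221775e-02  1.90863916e-04]
ee_pos [0.20409629 0.59032836 0.22174027]
eef_rot [ 0.11661312  0.69739085 -0.11762982  0.69728804]
ft_force [-0.29242331 -0.07107427  1.11109068]
torque [-0.00579008 -0.00722074 -0.00995782]
width 0.08721333457816338
side {'intrinsics': array([[443.77563153,   0.        , 279.65099977],
       [  0.        , 443.77563153, 207.77282833],
       [  0.        ,   0.        ,   1.        ]]), 'R': array([[-0.95323749, -0.30215969, -0.00614879],
       [-0.21679649,  0.69783006, -0.68266572],
       [ 0.21056488, -0.64940952, -0.73070494]]), 't': array([0.5613236 , 0.17964382, 1.06432158])}
top {'intrinsics': array([[431.75272517,   0.        , 279.42894254],
       [  0.        , 431.75272517, 210.13547176],
       [  0.        ,   0.        ,   1.        ]]), 'R': array([[ 0.00952614, -0.99973379, -0.02101414],
       [-0.99806353, -0.00821419, -0.06165801],
       [ 0.06146898,  0.02156081, -0.99787609]]), 't': array([0.02351489, 0.57556331, 1.33439075])}
```

View pics/top0.png

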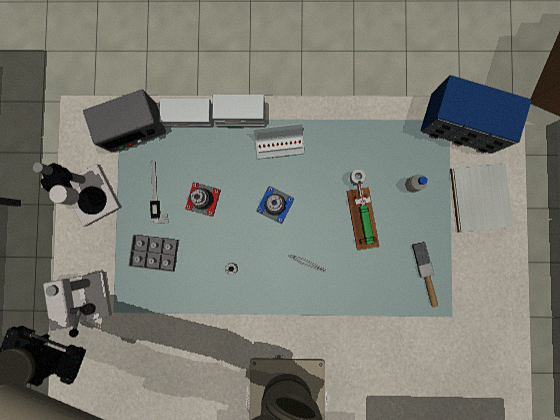

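View pics/side0.png

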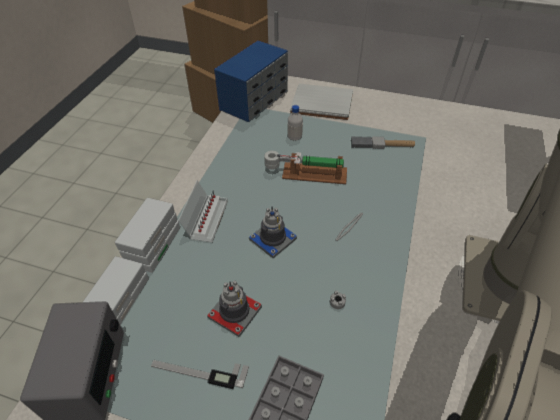

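Top view: the red fixture is near (203,198), the blue one near (275,204), and the wrench runs from its ring at (358,177) to its grip at (367,225). Next I'll enlarge crops.

```bash
python3 - <<'E'
import cv2
def crop(n,x,y,w,h,s,o):
    im=cv2.imread(f"pics/{n}0.png")[y:y+h,x:x+w]
    cv2.imwrite(f"pics/{o}.png",cv2.resize(im,None,fx=s,fy=s,interpolation=cv2.INTER_CUBIC))
crop("top",335,160,60,96,6,"c1"); crop("top",178,173,60,50,12,"c2")
crop("side",260,145,100,45,8,"c3"); crop("side",200,270,70,65,9,"c4")
E
```

```text
(no output)
```

View pics/c1.png

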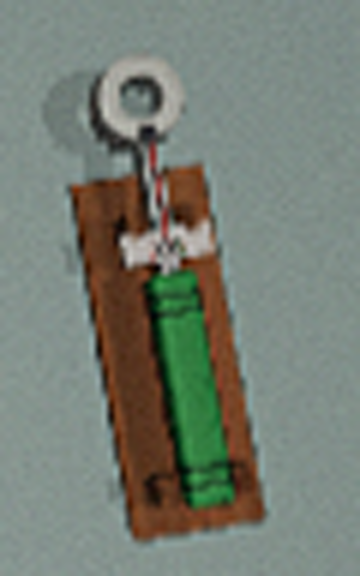

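View pics/c2.png

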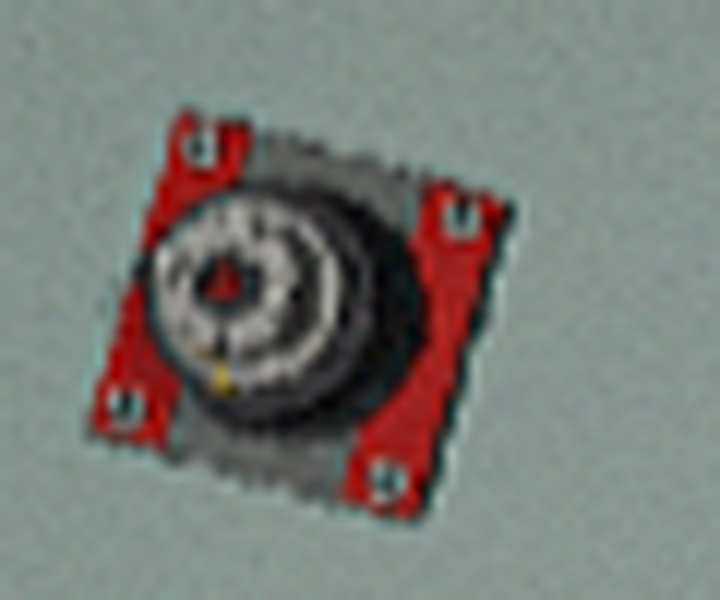

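View pics/c3.png

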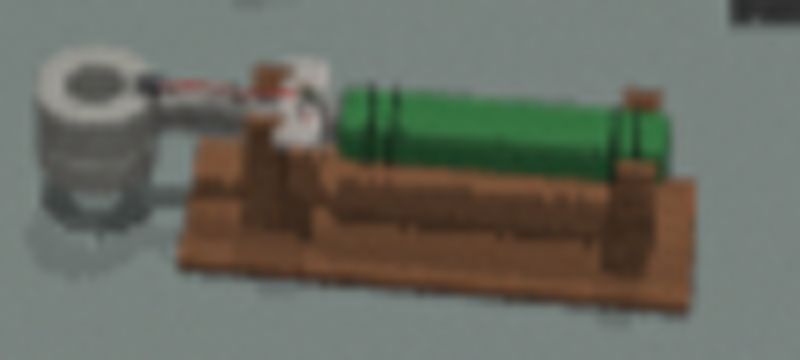

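View pics/c4.png

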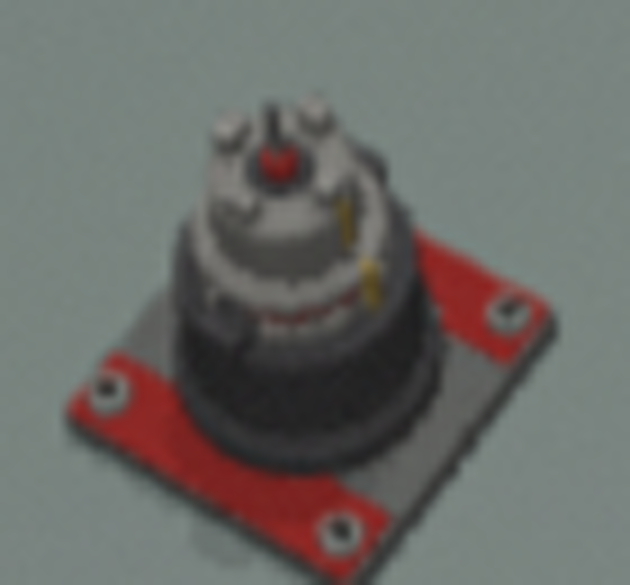

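```bash
cat > h.py <<'E'
import numpy as np, cv2
from bench import r
INFO={n:r.camera_info(n) for n in("side","top")}
def proj(n,X):
    c=INFO[n];X=np.atleast_2d(X);p=X@c["R"].T+c["t"];q=p@c["intrinsics"].T
    return q[:,:2]/q[:,2:]
def atz(n,uv,z):
    c=INFO[n];d=c["R"].T@np.linalg.inv(c["intrinsics"])@np.array([*uv,1.]);C=-c["R"].T@c["t"]
    return C+d*(z-C[2])/d[2]
def tri(u1,u2):
    from scipy.optimize import least_squares
    f=lambda X:np.r_[(proj("side",X)-u1)[0],(proj("top",X)-u2)[0]]
    s=least_squares(f,[.5,0,.05]);return s.x,s.fun
def un(uv,o,s): return (np.array(uv,float)+.5)/s-.5+np.array(o)
E
python3 - <<'E'
from h import *
np.set_printoptions(precision=4,suppress=True)
t=(178,173),12; s=(200,270),9; w=(335,160),6; v=(260,145),8
print("base top corners", [atz("top",un(p,*t),.012)[:2] for p in[(178,112),(512,205),(425,520),(90,435)]], np.mean([atz("top",un(p,*t),.012)[:2] for p in[(178,112),(512,205),(425,520),(90,435)]],0))
print("bolts",np.mean([atz("top",un(p,*t),.014)[:2] for p in[(203,147),(462,217),(387,482),(126,407)]],0))
print("redring top",atz("top",un((224,283),*t),.105), "side",atz("side",un((280,163),*s),.102))
T=[atz("side",un(p,*s),.107)[:2] for p in[(230,130),(317,112),(333,185),(238,207)]]
print("teeth side",T,np.mean(T,0)); c=np.mean(T,0)
print([np.degrees(np.arctan2(*(q-c)[::-1])) for q in T],[np.linalg.norm(q-c) for q in T])
print("ring top",atz("top",un((141,97),*w),.060),"side",atz("side",un((97,83),*v),.06),tri(un((97,83),*v),un((141,97),*w)))
g=[atz("top",un(p,*w),.060)[:2] for p in[(148,283),(195,278),(235,500),(188,507)]]
print("grip",g, np.mean(g,0))
a=(g[0]+g[1])/2-(g[2]+g[3])/2; print(np.degrees(np.arctan2(a[1],a[0])),np.linalg.norm(a))
E
```

```text
base top corners [array([0.6633, 0.3059]), array([0.6392, 0.2168]), array([0.5558, 0.2383]), array([0.5775, 0.3273])] [0.6089 0.272 ]
bolts [0.61   0.2734]
redring top [0.6093 0.2725 0.105 ] side [0.6101 0.2744 0.102 ]
teeth side [array([0.6231, 0.2723]), array([0.6054, 0.2615]), array([0.5944, 0.2792]), array([0.6133, 0.2913])] [0.609  0.2761]
[np.float64(-14.986165510633885), np.float64(-104.1299263510924), np.float64(168.05781608461814), np.float64(74.45373213704758)] [np.float64(0.014552611167499122), np.float64(0.015011308418720844), np.float64(0.014952527276009682), np.float64(0.015804404137185195)]
ring top [ 0.6794 -0.2103  0.06  ] side [ 0.6793 -0.2094  0.06  ] (array([ 0.6796, -0.2104,  0.0591]), array([ 0.0265,  0.0027, -0.0067, -0.0268]))
grip [array([ 0.585 , -0.2137]), array([ 0.5877, -0.2373]), array([ 0.4763, -0.2569]), array([ 0.4726, -0.2334])] [ 0.5304 -0.2353]
9.9873114671984 0.11361098268909096
```

```bash
cat >> h.py <<'E'
from scipy.spatial.transform import Rotation as Ro
np.set_printoptions(precision=4,suppress=True)
def go(target,yaw=None):
    """yaw: desired direction (deg) of tool z in plan (mod 180)"""
    s=r.read_state();R=Ro.from_quat(s["eef_rot"]).as_matrix()
    d=R.T@(np.array(target)-s["ee_pos"])*100
    z=np.degrees(np.arctan2(R[1,2],R[0,2]))
    out=[d.round(2)]
    if yaw is not None:
        dy=(yaw-z+90)%180-90; out.append(("roll",round(-dy,2)))
    print("t",s["time"],"pos",s["ee_pos"],"toolx",R[:,0],"z-yaw",round(z,2),"F",s["ft_force"],"T",s["torque"],"w",round(s["width"],4));print("slide cm",*out)
    return R
E
python3 - <<'E'
from h import *
print(go([.5,.2,.222],9.8)); 
d=np.array([np.cos(np.radians(9.8)),np.sin(np.radians(9.8))])
rg=np.array([.6795,-.2102]); g=rg-.15*d; print("grip mid",g,"grasp",g+.028*d)
go([*(g+.028*d),.222],9.8)
for p in [g, rg]: print(proj("top",[*p,.06]))
E
```

```text
t 0.1 pos [0.2041 0.5904 0.2218] toolx [-0.0003 -0.0012 -1.    ] z-yaw -19.07 F [ 0.0112  0.6303 -0.8112] T [ 0.0519 -0.0137 -0.0416] w 0.0869
slide cm [  0.02 -27.23  40.72] ('roll', np.float64(-28.87))
[[-0.0003  0.3267  0.9451]
 [-0.0012  0.9451 -0.3267]
 [-1.     -0.0012  0.0001]]
grip mid [ 0.5317 -0.2357] grasp [ 0.5593 -0.231 ]
t 0.1 pos [0.2041 0.5904 0.2218] toolx [-0.0003 -0.0012 -1.    ] z-yaw -19.07 F [ 0.0112  0.6303 -0.8112] T [ 0.0519 -0.0137 -0.0416] w 0.0869
slide cm [  0.07 -66.03  60.4 ] ('roll', np.float64(-28.87))
[[366.6297 224.44  ]]
[[358.0513 175.7093]]
```

```bash
python3 -m jog '[{"slide":[0,-2,3],"roll":-3},{"slide":[0,-4,6],"roll":-6},{"slide":[0,-6,9],"roll":-9},{"slide":[0,-8,12],"roll":-12},{"slide":[0,-10,15],"roll":-15}]' 0 30; python3 -c "
from h import *
go([.56,-.231,.222],9.8)"
```

```text
time: 0.52
ee_pos: [0.3139, 0.4452, 0.2217]
eef_rot: [0.024, 0.707, -0.025, 0.706]
ft_force: [1.3, 0.3, 0.3]
width: 0.0867
t 0.5167 pos [0.3139 0.4452 0.2217] toolx [-0.0006 -0.0017 -1.    ] z-yaw -3.91 F [1.3291 0.2651 0.2812] T [ 0.028  -0.0564  0.001 ] w 0.0867
slide cm [  0.06 -65.78  29.17] ('roll', np.float64(-13.71))
```

```bash
python3 -m jog '[{"slide":[0,-3,2.5],"roll":-3},{"slide":[0,-6,5],"roll":-6},{"slide":[0,-9,7.5],"roll":-9},{"slide":[0,-12,10],"roll":-12},{"slide":[0,-15,12.5],"roll":-13.7}]'; python3 -c "
from h import *
go([.56,-.231,.222],9.8)"
```

```text
time: 0.93
ee_pos: [0.429, 0.2851, 0.2217]
eef_rot: [-0.062, 0.705, 0.061, 0.704]
ft_force: [1.0, 0.1, 0.5]
width: 0.0869
t 0.9333 pos [0.429  0.2851 0.2217] toolx [-0.0009 -0.0018 -1.    ] z-yaw 9.96 F [0.999  0.0862 0.5483] T [ 0.0778 -0.0467  0.0423] w 0.0869
slide cm [  0.05 -53.1    3.98] ('roll', np.float64(0.16))
```

```bash
python3 -m jog '[{"slide":[0,-3.5,0.4],"roll":0},{"slide":[0,-7,0.8],"roll":0},{"slide":[0,-10.5,1.2],"roll":0},{"slide":[0,-14,1.6],"roll":0},{"slide":[0,-17.5,2],"roll":0}]';python3 -m jog '[{"slide":[0,-3.5,0.4],"roll":0},{"slide":[0,-7,0.8],"roll":0},{"slide":[0,-10.5,1.2],"roll":0},{"slide":[0,-14,1.6],"roll":0},{"slide":[0,-17.5,2],"roll":0}]';python3 -m jog '[{"slide":[0,-3.5,0],"roll":0},{"slide":[0,-7,0],"roll":0},{"slide":[0,-10.5,0],"roll":0},{"slide":[0,-14,0],"roll":0},{"slide":[0,-17.5,0],"roll":0}]'; python3 -c "
from h import *
go([.56,-.231,.12],9.8)"
```

```text
time: 1.35
ee_pos: [0.4789, 0.1144, 0.2218]
eef_rot: [-0.062, 0.705, 0.061, 0.704]
ft_force: [0.5, 0.9, 0.5]
width: 0.0869
time: 1.77
ee_pos: [0.5289, -0.0563, 0.2219]
eef_rot: [-0.062, 0.705, 0.061, 0.704]
ft_force: [1.0, -0.6, 0.3]
width: 0.087
time: 2.18
ee_pos: [0.559, -0.2302, 0.2219]
eef_rot: [-0.062, 0.705, 0.061, 0.704]
ft_force: [0.5, 0.8, -1.0]
width: 0.0874
t 2.1833 pos [ 0.559  -0.2302  0.2219] toolx [-0.0017 -0.0015 -1.    ] z-yaw 9.98 F [ 0.4636  0.8154 -1.0234] T [-0.002  -0.0158 -0.0178] w 0.0874
slide cm [10.19 -0.09  0.1 ] ('roll', np.float64(0.18))
```

```bash
python3 -m jog '[{"slide":[3.5,-0.1,0.1],"roll":0.2},{"slide":[7,-0.1,0.1],"roll":0.2},{"slide":[10.5,-0.1,0.1],"roll":0.2},{"slide":[13,-0.1,0.1],"roll":0.2},{"slide":[13,-0.1,0.1],"roll":0.2}]'; python3 - <<'E'
from h import *
go([.56,-.231,.031],9.8)
for n in("side","top"):
    im=r.camera(n)[:,:,::-1]; c=im[120:220,240:380] if n=="side" else im[150:260,310:420]
    cv2.imwrite(f"pics/{n}1.png",cv2.resize(c,None,fx=5,fy=5,interpolation=cv2.INTER_CUBIC))
E
```

```text
time: 2.6
ee_pos: [0.5566, -0.2297, 0.0862]
eef_rot: [-0.06, 0.708, 0.061, 0.701]
ft_force: [-1.1, -0.2, -1.1]
width: 0.087
t 2.6 pos [ 0.5566 -0.2297  0.0862] toolx [-0.0104  0.0007 -0.9999] z-yaw 9.79 F [-1.0782 -0.1892 -1.1273] T [0.0932 0.0474 0.0293] w 0.087
slide cm [ 5.52 -0.2   0.37] ('roll', np.float64(-0.01))
```

View pics/side1.png

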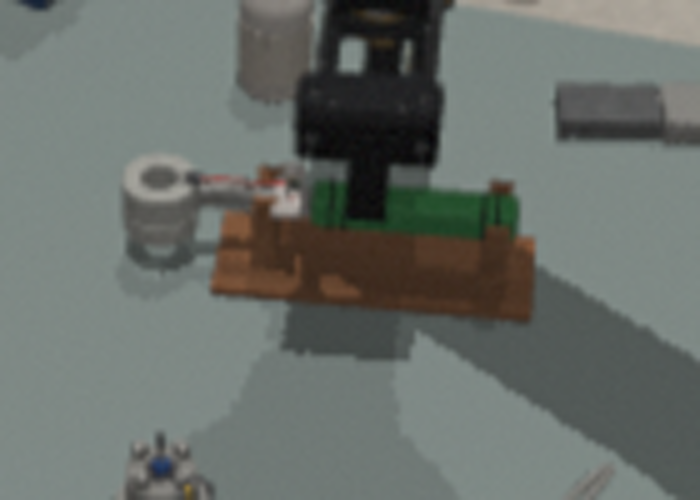

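View pics/top1.png

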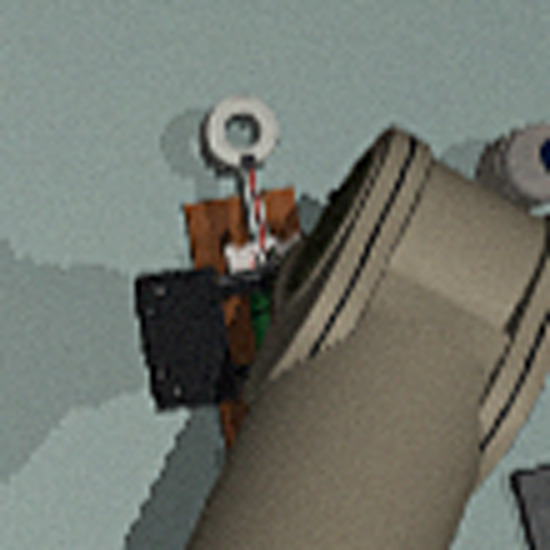

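```bash
python3 -c "
from h import *
go([.56,-.231,.031],9.8)"
```

```text
t 2.7 pos [ 0.5597 -0.2311  0.092 ] toolx [-0.0031 -0.0014 -1.    ] z-yaw 9.78 F [0.5179 0.0228 0.8658] T [-0.0019  0.0359  0.0007] w 0.0868
slide cm [6.1  0.01 0.06] ('roll', np.float64(-0.02))
```

```bash
python3 -m jog '[{"slide":[2,0,0],"roll":0},{"slide":[4,0,0],"roll":0},{"slide":[5.6,0,0],"roll":0},{"slide":[6.1,0,0],"roll":0},{"slide":[6.1,0,0],"roll":0}]'; python3 -c "
from h import *
go([.56,-.231,.031],9.8)"
```

```text
time: 3.12
ee_pos: [0.56, -0.2312, 0.0318]
eef_rot: [-0.061, 0.705, 0.06, 0.704]
ft_force: [0.1, -0.0, 0.0]
width: 0.087
t 3.1167 pos [ 0.56   -0.2312  0.0318] toolx [-0.0026 -0.0015 -1.    ] z-yaw 9.8 F [ 0.1048 -0.0236  0.0271] T [ 0.0631  0.0503 -0.0309] w 0.087
slide cm [0.08 0.02 0.01] ('roll', np.float64(-0.0))
```

```bash
python3 -m jog '[{"slide":[0,0,0],"roll":0},{"slide":[0,0,0],"roll":0},{"slide":[0,0,0],"roll":0},{"slide":[0,0,0],"roll":0},{"slide":[0,0,0],"roll":0}]' 1 20; python3 -m jog '[{"slide":[0,0,0],"roll":0},{"slide":[0,0,0],"roll":0},{"slide":[0,0,0],"roll":0}]' ; python3 -c "
from h import *
go([.56,-.231,.031],9.8)"
```

```text
time: 3.53
ee_pos: [0.5603, -0.2314, 0.0324]
eef_rot: [-0.061, 0.705, 0.06, 0.704]
ft_force: [0.7, -0.3, 0.1]
width: 0.0613
time: 3.78
ee_pos: [0.5603, -0.2314, 0.0325]
eef_rot: [-0.061, 0.705, 0.06, 0.704]
ft_force: [-0.8, 0.9, -0.7]
width: 0.0412
t 3.7833 pos [ 0.5603 -0.2314  0.0325] toolx [-0.0018 -0.0017 -1.    ] z-yaw 9.79 F [-0.8148  0.9109 -0.7376] T [ 0.0206 -0.0114 -0.0194] w 0.0412
slide cm [ 0.15  0.04 -0.02] ('roll', np.float64(-0.01))
```

```bash
python3 -m jog '[{"slide":[0.1,0,0],"roll":0},{"slide":[0.1,0,0],"roll":0},{"slide":[0.1,0,0],"roll":0},{"slide":[0.1,0,0],"roll":0},{"slide":[0.1,0,0],"roll":0}]' 1 30; python3 -m jog '[{"slide":[0,0,0],"roll":0},{"slide":[0,0,0],"roll":0}]' 1 50 ; python3 -c "
from h import *
go([.56,-.231,.031],9.8)"
```

```text
time: 4.2
ee_pos: [0.5601, -0.2316, 0.0313]
eef_rot: [-0.061, 0.705, 0.06, 0.704]
ft_force: [0.2, -1.2, -2.0]
width: 0.0236
time: 4.37
ee_pos: [0.5601, -0.2316, 0.0313]
eef_rot: [-0.061, 0.705, 0.06, 0.704]
ft_force: [-0.4, -0.9, -0.7]
width: 0.0236
t 4.3667 pos [ 0.5601 -0.2316  0.0313] toolx [-0.0019 -0.0019 -1.    ] z-yaw 9.78 F [-0.3713 -0.9473 -0.7088] T [-0.0828  0.0056  0.021 ] w 0.0236
slide cm [ 0.03  0.06 -0.  ] ('roll', np.float64(-0.02))
```

```bash
python3 -m jog '[{"slide":[-0.5,0,0],"roll":0},{"slide":[-1.5,0,0],"roll":0},{"slide":[-3,0,0],"roll":0},{"slide":[-4,0,0],"roll":0},{"slide":[-4,0,0],"roll":0}]' ; python3 - <<'E'
from h import *
go([.56,-.2316,.2],9.8)
for n in("side","top"):
    im=r.camera(n)[:,:,::-1]; cv2.imwrite(f"pics/{n}2f.png",im);c=im[120:220,240:380] if n=="side" else im[150:260,310:420]
    cv2.imwrite(f"pics/{n}2.png",cv2.resize(c,None,fx=5,fy=5,interpolation=cv2.INTER_CUBIC))
go([.56,-.2316,.2],9.8)
E
```

```text
time: 4.78
ee_pos: [0.5616, -0.232, 0.0741]
eef_rot: [-0.061, 0.704, 0.059, 0.705]
ft_force: [0.2, -1.4, -4.0]
width: 0.0234
t 4.7833 pos [ 0.5616 -0.232   0.0741] toolx [ 0.0018 -0.0027 -1.    ] z-yaw 9.78 F [ 0.1789 -1.3893 -4.0338] T [-0.0373  0.0617  0.0471] w 0.0234
slide cm [-12.59   0.03  -0.13] ('roll', np.float64(-0.02))
t 4.8833 pos [ 0.5605 -0.2314  0.0717] toolx [-0.001  -0.0018 -1.    ] z-yaw 9.79 F [-0.512  -0.137  -4.5575] T [0.0402 0.0913 0.0706] w 0.0235
slide cm [-12.83  -0.03  -0.07] ('roll', np.float64(-0.01))
```

View pics/side2.png

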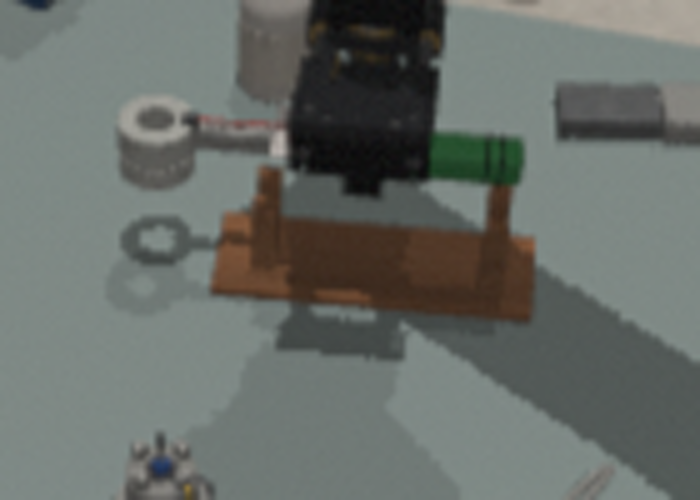

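View pics/top2.png

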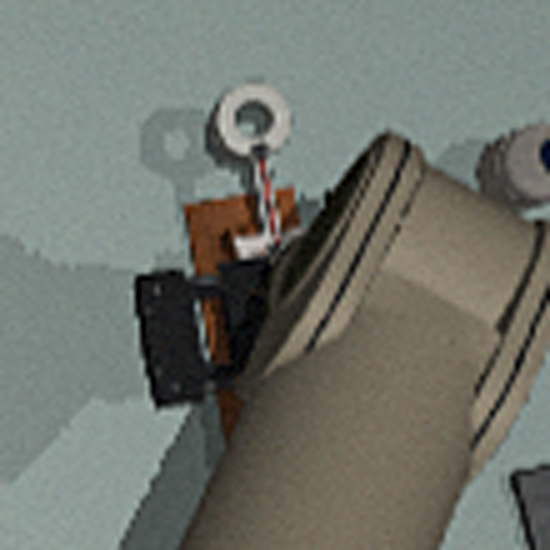

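```bash
python3 - <<'E'
from h import *
p=np.array([.5605,-.2314,.0717])
u=un((157,117.5),(240,120),5);v=un((254,119.5),(310,150),5)
X,f=tri(u,v);print(X,f,atz("side",u,.1007),atz("top",v,.1007))
a=np.radians(9.79);d=np.array([np.cos(a),np.sin(a)]);n=np.array([-d[1],d[0]])
for Y in(X,atz("side",u,.1007),atz("top",v,.1007)):
    q=Y[:2]-p[:2];print(q@d,q@n,Y[2]-p[2])
E
```

```text
[ 0.6803 -0.2101  0.1031] [ 0.1382  0.0144 -0.0347 -0.1385] [ 0.6817 -0.2129  0.1007] [ 0.6803 -0.2106  0.1007]
0.12169550139789417 0.000645570830123605 0.03142778919687805
0.12259807175219112 -0.0023639178054435253 0.029000000000000123
0.12156169966392016 0.00015777764643146007 0.029000000000000012
```

```bash
python3 -m jog '[{"slide":[-1.5,0,0],"roll":0},{"slide":[-4,0.5,0],"roll":0},{"slide":[-7,2,0],"roll":0},{"slide":[-10,4,0],"roll":0},{"slide":[-12.8,6,0],"roll":0}]' ;  python3 -m jog '[{"slide":[0,2.5,0],"roll":2},{"slide":[0,5.5,-0.3],"roll":4},{"slide":[0,8.5,-0.6],"roll":6},{"slide":[0,11.5,-0.9],"roll":8},{"slide":[0,14.5,-1.2],"roll":10}]' ;python3 -c "
from h import *
go([.4917,.3035,.2],-14.5)"
```

```text
time: 5.3
ee_pos: [0.5496, -0.1717, 0.2002]
eef_rot: [-0.061, 0.705, 0.059, 0.704]
ft_force: [1.5, 1.0, -2.9]
width: 0.0235
time: 5.72
ee_pos: [0.5122, -0.0295, 0.1992]
eef_rot: [0.002, 0.708, -0.003, 0.706]
ft_force: [0.9, -0.4, -3.6]
width: 0.0237
t 5.7167 pos [ 0.5122 -0.0295  0.1992] toolx [-0.0035 -0.002  -1.    ] z-yaw -0.38 F [ 0.9479 -0.4407 -3.6231] T [ 0.0403 -0.0132  0.0329] w 0.0237
slide cm [-0.14 33.28 -2.27] ('roll', np.float64(14.12))
```

```bash
python3 -m jog '[{"slide":[0,3,-0.2],"roll":2},{"slide":[0,6.5,-0.4],"roll":4},{"slide":[0,10,-0.6],"roll":6},{"slide":[0,13.5,-0.8],"roll":8},{"slide":[0,17,-1],"roll":10}]' ;  python3 -c "
from h import *
go([.4917,.3035,.2],-14.5)"
```

```text
time: 6.13
ee_pos: [0.5024, 0.1422, 0.1982]
eef_rot: [0.064, 0.706, -0.065, 0.703]
ft_force: [0.6, -0.4, -3.4]
width: 0.0235
t 6.1333 pos [0.5024 0.1422 0.1982] toolx [-0.0046 -0.0021 -1.    ] z-yaw -10.48 F [ 0.6151 -0.3617 -3.4096] T [ 0.0134 -0.076   0.0095] w 0.0235
slide cm [-0.21 15.67 -3.99] ('roll', np.float64(4.02))
```

```bash
python3 -m jog '[{"slide":[0,4,-1],"roll":1},{"slide":[0,8,-2],"roll":2},{"slide":[0,12,-3],"roll":3},{"slide":[0,14.7,-3.7],"roll":4},{"slide":[0,15.7,-4],"roll":4}]' ;  python3 -m jog '[{"slide":[0,0,0],"roll":0},{"slide":[0,0,0],"roll":0}]'; python3 -c "
from h import *
go([.4917,.3035,.144],-14.5)"
```

```text
time: 6.55
ee_pos: [0.4891, 0.3094, 0.1964]
eef_rot: [0.086, 0.704, -0.088, 0.699]
ft_force: [-0.2, -0.1, -4.2]
width: 0.0235
time: 6.72
ee_pos: [0.4882, 0.3098, 0.1952]
eef_rot: [0.085, 0.705, -0.088, 0.699]
ft_force: [-0.7, -1.0, -3.8]
width: 0.0234
t 6.7167 pos [0.4882 0.3098 0.1952] toolx [-0.0087 -0.0025 -1.    ] z-yaw -14.05 F [-0.7187 -0.9618 -3.755 ] T [-0.0157  0.1175 -0.0428] w 0.0234
slide cm [ 5.12 -0.5   0.53] ('roll', np.float64(0.45))
```

```bash
python3 -m jog '[{"slide":[1,-0.2,0.2],"roll":0.2},{"slide":[2.5,-0.4,0.4],"roll":0.4},{"slide":[4,-0.5,0.5],"roll":0.4},{"slide":[4.8,-0.5,0.5],"roll":0.4},{"slide":[4.8,-0.5,0.5],"roll":0.4}]' ;   python3 - <<'E'
from h import *
for n in("side","top"):
    im=r.camera(n)[:,:,::-1]; cv2.imwrite(f"pics/{n}3f.png",im);c=im[250:350,180:300] if n=="side" else im[170:240,150:250]
    cv2.imwrite(f"pics/{n}3.png",cv2.resize(c,None,fx=6,fy=6,interpolation=cv2.INTER_CUBIC))
go([.4917,.3035,.144],-14.5)
E
```

```text
time: 7.13
ee_pos: [0.4909, 0.301, 0.1448]
eef_rot: [0.087, 0.705, -0.092, 0.698]
ft_force: [-0.3, -0.4, -2.9]
width: 0.0234
t 7.2333 pos [0.4917 0.3027 0.1473] toolx [-0.0089 -0.0028 -1.    ] z-yaw -14.52 F [ 1.1063 -0.3005 -3.0744] T [ 0.066   0.0724 -0.0037] w 0.0234
slide cm [ 0.33  0.08 -0.02] ('roll', np.float64(-0.02))
```

View pics/side3.png

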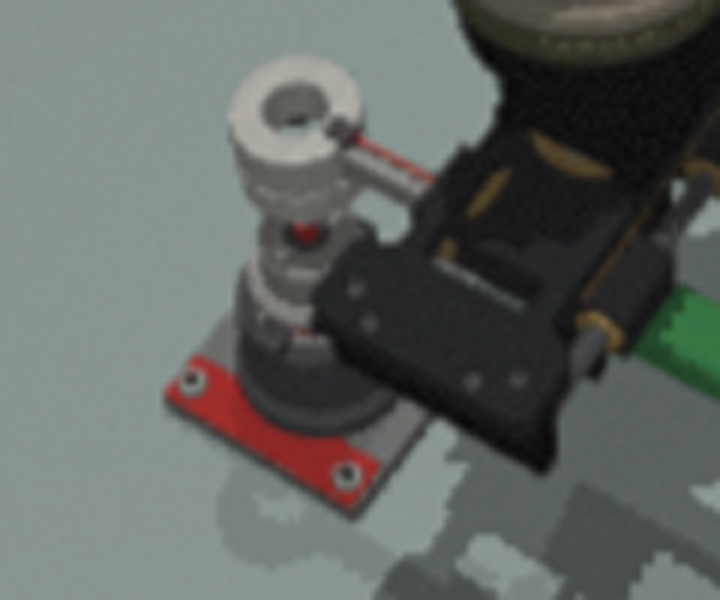

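View pics/top3.png

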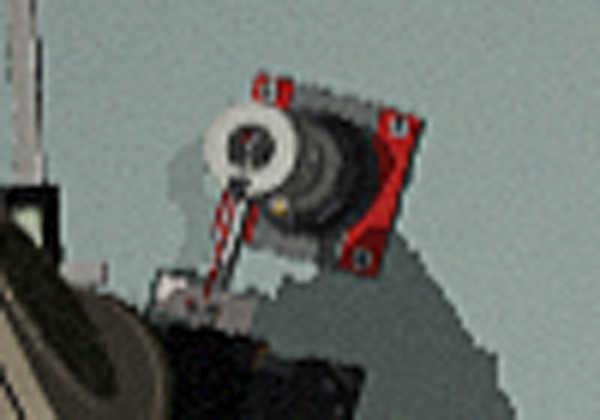

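```bash
python3 - <<'E'
from h import *
u=un((297,109.5),(180,250),6);v=un((250.3,148.3),(150,170),6)
X,f=tri(u,v);print(X,f,atz("side",u,.1755),atz("top",v,.1755))
p=np.array([.4917,.3027,.1473]);a=np.radians(-14.52);d=np.array([np.cos(a),np.sin(a)]);print(p[:2]+.1217*d)
# fit red base corners both cams
for n in("side","top"):
  im=cv2.imread(f"pics/{n}0.png").astype(int)
  b,g,rr=im[...,0],im[...,1],im[...,2]
  m=((rr>110)&(g<70)&(b<70)).astype(np.uint8)
  y0,y1,x0,x1=(270,335,200,270) if n=="side" else (173,223,178,238)
  k=np.zeros_like(m);k[y0:y1,x0:x1]=m[y0:y1,x0:x1]
  N,_,st,c=cv2.connectedComponentsWithStats(k)
  for i in range(1,N):
    if st[i,4]>2: print(n,st[i],c[i],[atz(n,c[i],z)[:2] for z in(.102,.105)])
# reproject model of nut on both views
im=[cv2.imread(f"pics/{n}0.png") for n in("side","top")]
N=np.array([.6095,.273]);
for n,I,(x,y,w,h) in zip(("side","top"),im,((205,272,60,60),(178,173,60,50))):
    J=cv2.resize(I[y:y+h,x:x+w],None,fx=12,fy=12,interpolation=cv2.INTER_CUBIC)
    f=lambda P:((proj(n,P)-[x,y]+.5)*12-.5).round().astype(int)
    t=np.linspace(0,2*np.pi,60)
    C=lambda rad,z:np.c_[N[0]+rad*np.cos(t),N[1]+rad*np.sin(t),0*t+z]
    for rad,z,col in((.018,.099,(255,255,0)),(.0235,.076,(255,0,255))): cv2.polylines(J,[f(C(rad,z))],True,col,1)
    for k in range(4):
        a=np.radians(-14.5+90*k);c,s=np.cos(a),np.sin(a)
        q=[N+[r_*c-w_*s,r_*s+w_*c] for r_,w_ in((.0115,.004),(.017,.004),(.017,-.004),(.0115,-.004))]
        cv2.polylines(J,[f(np.c_[q,[.107]*4])],True,(0,255,0),1)
    a=np.radians(-14.5);R=np.array([[np.cos(a),-np.sin(a)],[np.sin(a),np.cos(a)]])
    q=(np.array([[1,1],[1,-1],[-1,-1],[-1,1]])*.045)@R.T+N
    cv2.polylines(J,[f(np.c_[q,[.012]*4])],True,(0,255,255),1)
    cv2.imwrite(f"pics/m_{n}.png",J[:600])
E
```

```text
[0.608  0.272  0.1716] [-0.0351 -0.0041  0.0136  0.0474] [0.6066 0.2745 0.1755] [0.6078 0.2711 0.1755]
[0.6095 0.2722]
side [246 296  13  14  69] [251.3623 302.9855] [array([0.5555, 0.2961]), array([0.5547, 0.2977])]
side [259 304   2   2   3] [259.3333 304.3333] [array([0.5388, 0.2942]), array([0.5381, 0.2958])]
side [208 310  35  24 202] [224.896 321.797] [array([0.5912, 0.3521]), array([0.5903, 0.3535])]
top [190 183   9  10  31] [193.5161 187.3871] [array([0.6355, 0.2818]), array([0.6352, 0.2811])]
top [206 188  13  28 107] [212.7664 202.3738] [array([0.5915, 0.2237]), array([0.5912, 0.2232])]
top [218 189   2   2   3] [218.3333 189.6667] [array([0.6293, 0.208 ]), array([0.6289, 0.2075])]
top [186 197   7  13  38] [189.     203.6842] [array([0.587 , 0.2941]), array([0.5868, 0.2934])]
```

View pics/m_side.png

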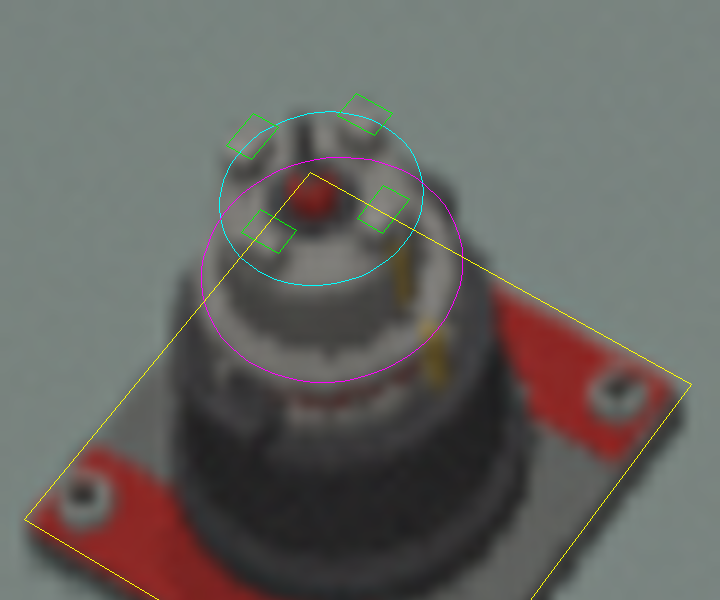

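View pics/m_top.png

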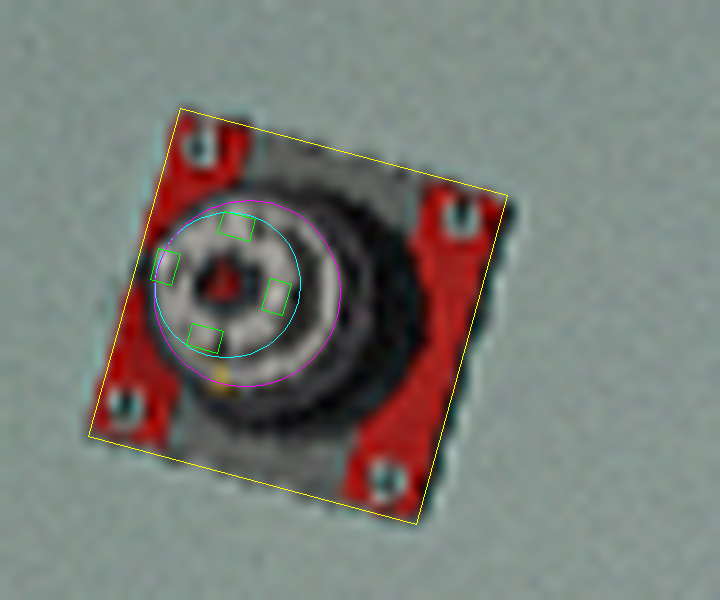

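```bash
python3 -m jog '[{"slide":[0.5,0.13,0.1],"roll":0},{"slide":[1.2,0.13,0.1],"roll":0},{"slide":[2,0.13,0.1],"roll":0},{"slide":[2.5,0.13,0.1],"roll":0},{"slide":[2.7,0.13,0.1],"roll":0}]' ;   python3 - <<'E'
from h import *
for n in("side","top"):
    im=r.camera(n)[:,:,::-1]; cv2.imwrite(f"pics/{n}4f.png",im);c=im[265:335,190:280] if n=="side" else im[175:225,170:240]
    cv2.imwrite(f"pics/{n}4.png",cv2.resize(c,None,fx=8,fy=8,interpolation=cv2.INTER_CUBIC))
go([.4917,.3035,.1],-14.5)
E
```

```text
time: 7.65
ee_pos: [0.4922, 0.3033, 0.1189]
eef_rot: [0.087, 0.705, -0.091, 0.698]
ft_force: [0.5, 0.6, -4.8]
width: 0.0235
t 7.75 pos [0.4925 0.3034 0.1196] toolx [-0.0097 -0.0035 -0.9999] z-yaw -14.52 F [-0.3122  0.0726 -3.8164] T [ 0.0554  0.0514 -0.0021] w 0.0235
slide cm [ 1.96 -0.   -0.06] ('roll', np.float64(-0.02))
```

View pics/side4.png

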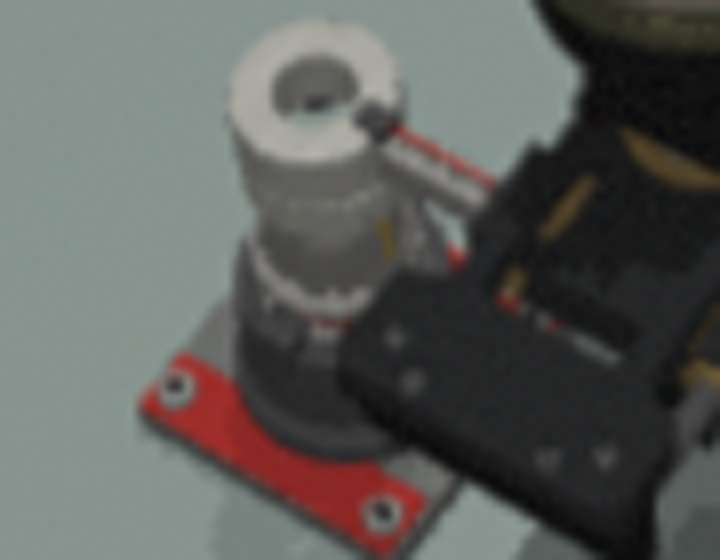

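View pics/top4.png

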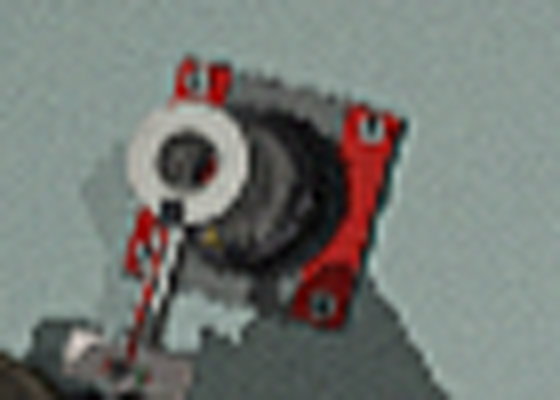

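```bash
python3 - <<'E'
from h import *
u=un((316,91.5),(190,265),8);v=un((188.5,161.5),(170,175),8)
X,f=tri(u,v);print(X,f,atz("side",u,.1476),atz("top",v,.1476))
p=np.array([.4925,.3034]);a=np.radians(-14.52);d=np.array([np.cos(a),np.sin(a)]);print(p+.1217*d)
J=cv2.imread("pics/top4f.png");I=cv2.imread("pics/side4f.png")
t=np.linspace(0,2*np.pi,60)
for n,I,(x,y,w,h) in(("side",I,(190,265,90,70)),("top",J,(170,175,70,50))):
  K=cv2.resize(I[y:y+h,x:x+w],None,fx=8,fy=8,interpolation=cv2.INTER_CUBIC)
  for N,z0,rs in((np.array([.6094,.2725]),.1476,(.0225,.011)),):
    for rad in rs:
      q=((proj(n,np.c_[N[0]+rad*np.cos(t),N[1]+rad*np.sin(t),0*t+z0])-[x,y]+.5)*8-.5).round().astype(int)
      cv2.polylines(K,[q],True,(0,255,0),1)
  cv2.imwrite(f"pics/m4_{n}.png",K)
E
```

```text
[0.61   0.2732 0.1437] [ 0.0934  0.0109 -0.0361 -0.126 ] [0.6088 0.2756 0.1476] [0.6093 0.2722 0.1476]
[0.6103 0.2729]
```

View pics/m4_top.png

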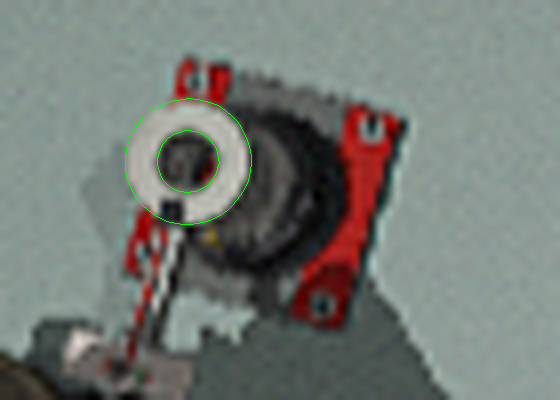

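View pics/m4_side.png

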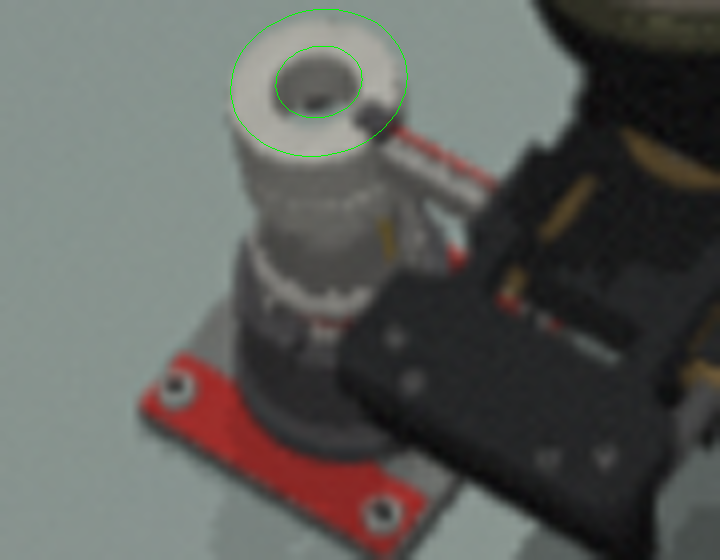

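```bash
python3 -m jog '[{"slide":[0.3,0,0],"roll":0},{"slide":[0.7,0,0],"roll":0},{"slide":[1.1,0,0],"roll":0},{"slide":[1.2,0,0],"roll":0},{"slide":[1.2,0,0],"roll":0}]' ;   python3 - <<'E'
from h import *
go([.4925,.3034,.1005],-14.5)
E
```

```text
time: 8.17
ee_pos: [0.4921, 0.3032, 0.1071]
eef_rot: [0.087, 0.705, -0.091, 0.698]
ft_force: [0.5, 0.0, -3.4]
width: 0.0235
t 8.1667 pos [0.4921 0.3032 0.1071] toolx [-0.0104 -0.004  -0.9999] z-yaw -14.52 F [ 0.5001  0.0405 -3.4183] T [ 0.017   0.0594 -0.0141] w 0.0235
slide cm [0.66 0.03 0.04] ('roll', np.float64(-0.02))
```

```bash
python3 -m jog '[{"slide":[0.15,0.03,0.04],"roll":0},{"slide":[0.3,0.03,0.04],"roll":0},{"slide":[0.4,0.03,0.04],"roll":0},{"slide":[0.4,0.03,0.04],"roll":0}]' ;   python3 - <<'E'
from h import *
go([.4925,.3034,.1005],-14.5)
E
python3 -m jog '[{"slide":[0.1,0,0],"roll":0},{"slide":[0.2,0,0],"roll":0},{"slide":[0.25,0,0],"roll":0},{"slide":[0.25,0,0],"roll":0}]' ;   python3 - <<'E'
from h import *
go([.4925,.3034,.1005],-14.5)
E
```

```text
time: 8.5
ee_pos: [0.4924, 0.3034, 0.1029]
eef_rot: [0.087, 0.705, -0.091, 0.698]
ft_force: [-0.0, -0.7, -3.6]
width: 0.0238
t 8.5 pos [0.4924 0.3034 0.1029] toolx [-0.0106 -0.0042 -0.9999] z-yaw -14.51 F [-0.0354 -0.6568 -3.6126] T [ 0.0637  0.0856 -0.0051] w 0.0238
slide cm [0.24 0.01 0.01] ('roll', np.float64(-0.01))
time: 8.83
ee_pos: [0.4925, 0.3034, 0.1005]
eef_rot: [0.087, 0.705, -0.091, 0.698]
ft_force: [-0.0, 0.1, -2.3]
width: 0.0237
t 8.8333 pos [0.4925 0.3034 0.1005] toolx [-0.0104 -0.004  -0.9999] z-yaw -14.51 F [-0.0444  0.0516 -2.331 ] T [ 0.0578 -0.0436  0.0155] w 0.0237
slide cm [-0. -0.  0.] ('roll', np.float64(-0.01))
```

```bash

python3 -m jog '[{"slide":[0.05,0,0],"roll":0},{"slide":[0.1,0,0],"roll":0},{"slide":[0.1,0,0],"roll":0}]' ;   python3 - <<'E'
from h import *
go([.4925,.3034,.1005],-14.5)
for n in("side","top"):
    im=r.camera(n)[:,:,::-1]; cv2.imwrite(f"pics/{n}5f.png",im);c=im[265:335,190:280] if n=="side" else im[175:225,170:240]
    cv2.imwrite(f"pics/{n}5.png",cv2.resize(c,None,fx=8,fy=8,interpolation=cv2.INTER_CUBIC))
go([.4925,.3034,.1005],-14.5)
E
```

```text
time: 9.08
ee_pos: [0.4924, 0.3035, 0.0996]
eef_rot: [0.087, 0.705, -0.091, 0.698]
ft_force: [-1.0, -0.9, -1.4]
width: 0.0228
t 9.0833 pos [0.4924 0.3035 0.0996] toolx [-0.0103 -0.0038 -0.9999] z-yaw -14.51 F [-1.0083 -0.923  -1.4317] T [-0.0415  0.11   -0.0881] w 0.0228
slide cm [-0.09 -0.01  0.01] ('roll', np.float64(-0.01))
t 9.1833 pos [0.4925 0.3035 0.0996] toolx [-0.0103 -0.0038 -0.9999] z-yaw -14.51 F [-1.2885 -0.4284 -0.589 ] T [-0.0396  0.0925 -0.0438] w 0.0233
slide cm [-0.09 -0.01  0.01] ('roll', np.float64(-0.01))
```

View pics/side5.png

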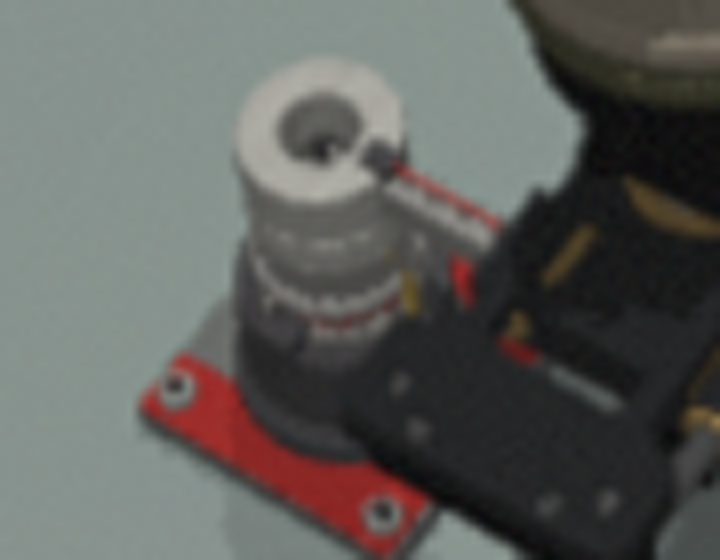

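View pics/top5.png

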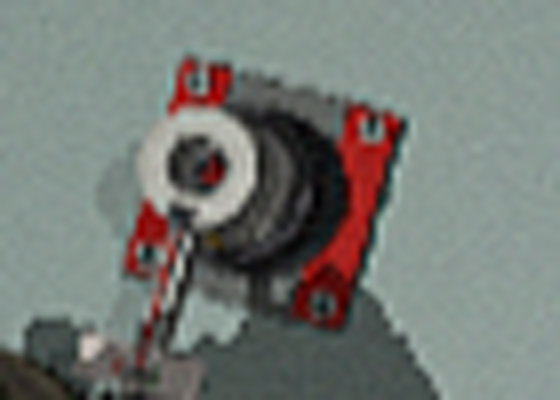

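```bash

python3 -m jog '[{"slide":[0.02,0.42,0.008],"roll":2},{"slide":[0.02,0.85,0.03],"roll":4},{"slide":[0.02,1.27,0.07],"roll":6},{"slide":[0.02,1.69,0.12],"roll":8},{"slide":[0.02,1.69,0.12],"roll":8}]' ;   python3 - <<'E'
from h import *
go([.4925,.3034,.1005],-22.5)
E
```

```text
time: 9.6
ee_pos: [0.4982, 0.3201, 0.0995]
eef_rot: [0.136, 0.696, -0.14, 0.69]
ft_force: [-1.5, -0.4, -0.8]
width: 0.0235
t 9.6 pos [0.4982 0.3201 0.0995] toolx [-0.0095 -0.0037 -0.9999] z-yaw -22.58 F [-1.489  -0.4458 -0.8333] T [-0.2778 -0.1028 -0.1425] w 0.0235
slide cm [-0.09 -1.77  0.11] ('roll', np.float64(-0.08))
```

```bash
cat >> h.py <<'E'
def tq(m=1):
    s=r.read_state();p=s["ee_pos"];N=np.array([.6100,.2730]);F=s["ft_force"];R=Ro.from_quat(s["eef_rot"]).as_matrix()
    q=p[:2]-N
    print("t %.2f"%s["time"],"M",round(q[0]*F[1]-q[1]*F[0],3),"+Tz",round(s["torque"][2],3),"F tool",(R.T@F).round(2),"T",s["torque"].round(3),"z-yaw %.2f"%np.degrees(np.arctan2(R[1,2],R[0,2])),"dist %.4f"%np.hypot(*q),"bearing %.2f"%np.degrees(np.arctan2(-q[1],-q[0])),"pos",p,"tiltx",R[:,0].round(4))
E
python3 -m jog '[{"slide":[0.02,0.21,0.002],"roll":1},{"slide":[0.02,0.42,0.008],"roll":2},{"slide":[0.02,0.42,0.008],"roll":2}]' ;   python3 -c "
from h import *
tq()"
```

```text
time: 9.85
ee_pos: [0.5002, 0.3241, 0.0993]
eef_rot: [0.149, 0.694, -0.153, 0.688]
ft_force: [-0.7, -0.9, -1.3]
width: 0.0235
t 9.85 M 0.138 +Tz -0.124 F tool [ 1.36 -1.13 -0.23] T [-0.284 -0.115 -0.124] z-yaw -24.64 dist 0.1212 bearing -24.96 pos [0.5002 0.3241 0.0993] tiltx [-0.0092 -0.0036 -1.    ]
```

```bash

python3 -m jog '[{"slide":[0.02,0.1,0],"roll":0.5},{"slide":[0.02,0.21,0.002],"roll":1},{"slide":[0.02,0.21,0.002],"roll":1}]' ;   python3 -c "
from h import *
tq()"
python3 -m jog '[{"slide":[0.02,0.1,0],"roll":0.5},{"slide":[0.02,0.21,0.002],"roll":1},{"slide":[0.02,0.21,0.002],"roll":1}]' ;   python3 -c "
from h import *
tq()"
```

```text
time: 10.1
ee_pos: [0.5011, 0.3261, 0.0991]
eef_rot: [0.155, 0.692, -0.159, 0.687]
ft_force: [-1.2, -0.8, -0.3]
width: 0.0232
t 10.10 M 0.152 +Tz -0.123 F tool [ 0.33 -1.25 -0.72] T [-0.312  0.029 -0.123] z-yaw -25.68 dist 0.1211 bearing -25.98 pos [0.5011 0.3261 0.0991] tiltx [-0.0091 -0.0037 -1.    ]
time: 10.35
ee_pos: [0.5021, 0.3281, 0.0989]
eef_rot: [0.161, 0.691, -0.165, 0.685]
ft_force: [-2.0, -0.6, 0.1]
width: 0.0233
t 10.35 M 0.174 +Tz -0.157 F tool [-0.05 -1.43 -1.49] T [-0.395  0.119 -0.157] z-yaw -26.72 dist 0.1212 bearing -27.03 pos [0.5021 0.3281 0.0989] tiltx [-0.0091 -0.0037 -1.    ]
```

```bash

python3 -m jog '[{"slide":[0,0.1,0],"roll":0.5},{"slide":[0,0.21,0.002],"roll":1},{"slide":[0,0.21,0.002],"roll":1}]' ;   python3 -c "
from h import *
tq()"
python3 -m jog '[{"slide":[0,0.1,0],"roll":0.5},{"slide":[0,0.21,0.002],"roll":1},{"slide":[0,0.21,0.002],"roll":1}]' ;   python3 -c "
from h import *
tq()"
```

```text
time: 10.6
ee_pos: [0.503, 0.33, 0.0988]
eef_rot: [0.167, 0.689, -0.172, 0.684]
ft_force: [-1.5, -1.7, 0.4]
width: 0.0231
t 10.60 M 0.261 +Tz -0.153 F tool [-0.34 -2.16 -0.54] T [-0.427  0.172 -0.153] z-yaw -27.76 dist 0.1213 bearing -28.06 pos [0.503  0.33   0.0988] tiltx [-0.0093 -0.0039 -0.9999]
time: 10.85
ee_pos: [0.504, 0.3319, 0.0987]
eef_rot: [0.174, 0.688, -0.178, 0.682]
ft_force: [-2.6, -2.0, 0.7]
width: 0.0235
t 10.85 M 0.368 +Tz -0.067 F tool [-0.62 -3.04 -1.35] T [-0.566  0.179 -0.067] z-yaw -28.81 dist 0.1212 bearing -29.08 pos [0.504  0.3319 0.0987] tiltx [-0.0094 -0.0041 -0.9999]
```

```bash

python3 -m jog '[{"slide":[0,0.1,0],"roll":0.5},{"slide":[0,0.21,0.002],"roll":1},{"slide":[0,0.21,0.002],"roll":1}]' ;   python3 -c "
from h import *
tq()"
python3 -m jog '[{"slide":[0,0.1,0],"roll":0.5},{"slide":[0,0.21,0.002],"roll":1},{"slide":[0,0.21,0.002],"roll":1}]' ;   python3 -c "
from h import *
tq()"
```

```text
time: 11.1
ee_pos: [0.5051, 0.3338, 0.0987]
eef_rot: [0.18, 0.686, -0.184, 0.68]
ft_force: [-3.1, -1.5, 0.7]
width: 0.0236
t 11.10 M 0.352 +Tz -0.059 F tool [-0.62 -2.9  -1.96] T [-0.659  0.26  -0.059] z-yaw -29.85 dist 0.1212 bearing -30.08 pos [0.5051 0.3338 0.0987] tiltx [-0.0095 -0.0044 -0.9999]
time: 11.35
ee_pos: [0.5062, 0.3356, 0.0986]
eef_rot: [0.186, 0.684, -0.191, 0.679]
ft_force: [-4.4, -3.5, -0.4]
width: 0.0236
t 11.35 M 0.631 +Tz 0.02 F tool [ 0.42 -5.2  -1.96] T [-0.777  0.31   0.02 ] z-yaw -30.89 dist 0.1212 bearing -31.07 pos [0.5062 0.3356 0.0986] tiltx [-0.0096 -0.0047 -0.9999]
```

```bash

python3 -m jog '[{"slide":[0,0.1,0],"roll":0.5},{"slide":[0,0.21,0],"roll":1},{"slide":[0,0.21,0],"roll":1}]' ;   python3 -c "
from h import *
tq()
for n in('side','top'):
    im=r.camera(n)[:,:,::-1]; cv2.imwrite(f'pics/{n}6f.png',im);c=im[265:335,190:280] if n=='side' else im[175:245,165:240]
    cv2.imwrite(f'pics/{n}6.png',cv2.resize(c,None,fx=8,fy=8,interpolation=cv2.INTER_CUBIC))
tq()
"
```

```text
time: 11.6
ee_pos: [0.5073, 0.3373, 0.0984]
eef_rot: [0.192, 0.683, -0.197, 0.677]
ft_force: [-3.5, -3.0, 2.0]
width: 0.0235
t 11.60 M 0.538 +Tz 0.089 F tool [-1.96 -4.46 -1.41] T [-0.892  0.363  0.089] z-yaw -31.93 dist 0.1212 bearing -32.06 pos [0.5073 0.3373 0.0984] tiltx [-0.0098 -0.0051 -0.9999]
t 11.70 M 0.573 +Tz 0.046 F tool [-1.41 -4.74 -1.5 ] T [-0.902  0.395  0.046] z-yaw -31.89 dist 0.1212 bearing -31.98 pos [0.5072 0.3372 0.0985] tiltx [-0.0099 -0.0051 -0.9999]
```

View pics/top6.png

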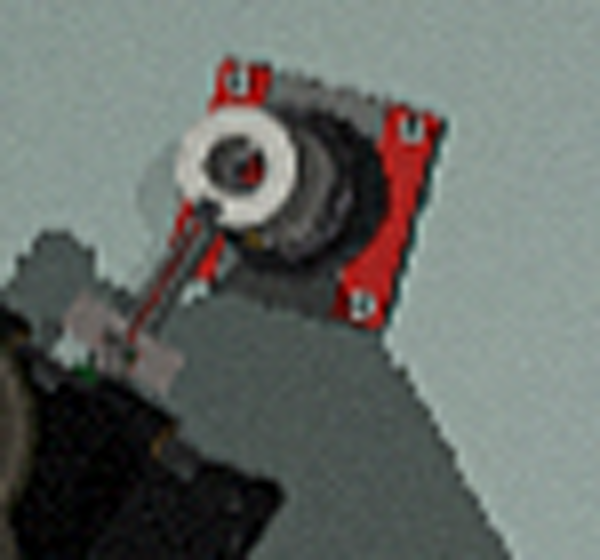

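View pics/side6.png

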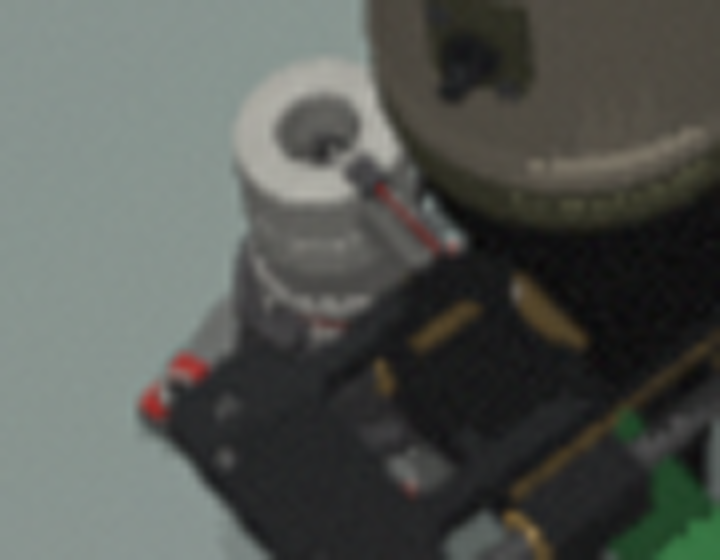

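```bash
cat >> h.py <<'E'
def tqa(n=5):
    A=[]
    for i in range(n):
        s=r.read_state();p=s["ee_pos"];N=np.array([.6100,.2730]);F=s["ft_force"];R=Ro.from_quat(s["eef_rot"]).as_matrix();q=p[:2]-N
        A.append(np.r_[q[0]*F[1]-q[1]*F[0]+s["torque"][2],R.T@F,s["torque"],np.degrees(np.arctan2(R[1,2],R[0,2])),p])
        r.camera("side")
    A=np.array(A);print("t %.2f"%s["time"],"Mtot mean %.3f sd %.3f"%(A[:,0].mean(),A[:,0].std()),"Ftool",A[:,1:4].mean(0).round(2),"T",A[:,4:7].mean(0).round(3),"yaw %.2f"%A[:,7].mean(),"pos",A[:,8:].mean(0),"tilt",R[:,0].round(4))
E
python3 -c "
from h import *
tqa(4)"
python3 -m jog '[{"slide":[0,0.1,0],"roll":0.5},{"slide":[0,0.21,0],"roll":1},{"slide":[0,0.21,0],"roll":1}]' ;   python3 -c "
from h import *
tqa(4)"
```

```text
t 11.85 Mtot mean 0.613 sd 0.047 Ftool [-0.87 -4.66 -1.59] T [-0.927  0.388  0.049] yaw -31.89 pos [0.5072 0.3372 0.0985] tilt [-0.0098 -0.0049 -0.9999]
time: 12.15
ee_pos: [0.5083, 0.339, 0.0984]
eef_rot: [0.198, 0.681, -0.203, 0.675]
ft_force: [-3.9, -3.6, 1.3]
width: 0.0234
t 12.30 Mtot mean 0.710 sd 0.040 Ftool [-1.16 -4.98 -1.11] T [-1.039  0.451  0.108] yaw -32.90 pos [0.5082 0.3389 0.0984] tilt [-0.01   -0.0052 -0.9999]
```

```bash
python3 - <<'E'
from h import *
for n,o,a,b in(("6",(165,175),(237,166),(127,343)),("5",(170,175),(197,168),(148,362))):
    A=atz("top",un(a,o,8),.128)[:2];B=atz("top",un(b,o,8),.127)[:2];d=A-B
    print(A,B,np.degrees(np.arctan2(d[1],d[0])),np.linalg.norm(d))
im=r.camera("top")[:,:,::-1];cv2.imwrite("pics/top7f.png",im)
cv2.imwrite("pics/top7.png",cv2.resize(im[185:225,170:205],None,fx=15,fy=15,interpolation=cv2.INTER_CUBIC))
I=cv2.imread("pics/top5f.png");cv2.imwrite("pics/top5z.png",cv2.resize(I[185:225,170:205],None,fx=15,fy=15,interpolation=cv2.INTER_CUBIC))
E
```

```text
[0.6095 0.2735] [0.5451 0.3122] -31.028152701148723 0.07515621398606742
[0.6088 0.2735] [0.5384 0.2899] -13.168036075867981 0.07224984157753075
```

View pics/top7.png

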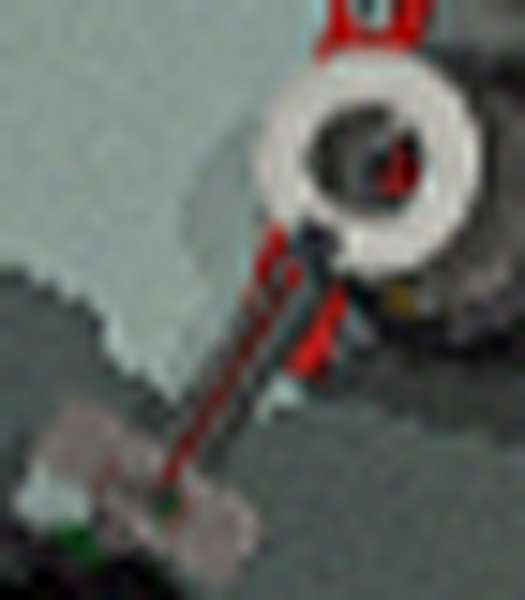

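View pics/top5z.png

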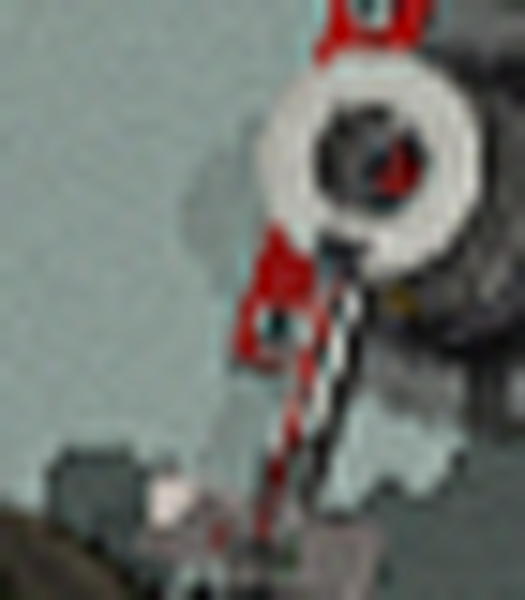

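```bash

python3 -m jog '[{"slide":[0,0.1,0],"roll":0.5},{"slide":[0,0.21,0],"roll":1},{"slide":[0,0.21,0],"roll":1}]' ;   python3 -c "
from h import *
tqa(4)"
python3 -m jog '[{"slide":[0,0.1,0],"roll":0.5},{"slide":[0,0.21,0],"roll":1},{"slide":[0,0.21,0],"roll":1}]' ;   python3 -c "
from h import *
tqa(4)
im=r.camera('top')[:,:,::-1];cv2.imwrite('pics/top8f.png',im)
cv2.imwrite('pics/top8.png',cv2.resize(im[185:225,165:200],None,fx=15,fy=15,interpolation=cv2.INTER_CUBIC))
"
```

```text
time: 12.65
ee_pos: [0.5093, 0.3406, 0.0983]
eef_rot: [0.203, 0.679, -0.209, 0.673]
ft_force: [-4.4, -5.4, 1.7]
width: 0.0235
t 12.80 Mtot mean 0.896 sd 0.086 Ftool [-1.34 -5.76 -1.1 ] T [-1.15   0.514  0.199] yaw -33.90 pos [0.5093 0.3405 0.0983] tilt [-0.0103 -0.0056 -0.9999]
time: 13.1
ee_pos: [0.5103, 0.3421, 0.0982]
eef_rot: [0.209, 0.677, -0.215, 0.672]
ft_force: [-4.3, -4.6, 1.7]
width: 0.0236
t 13.25 Mtot mean 1.063 sd 0.059 Ftool [-1.19 -6.   -0.81] T [-1.214  0.557  0.337] yaw -34.88 pos [0.5103 0.342  0.0982] tilt [-0.0107 -0.0063 -0.9999]
```

View pics/top8.png

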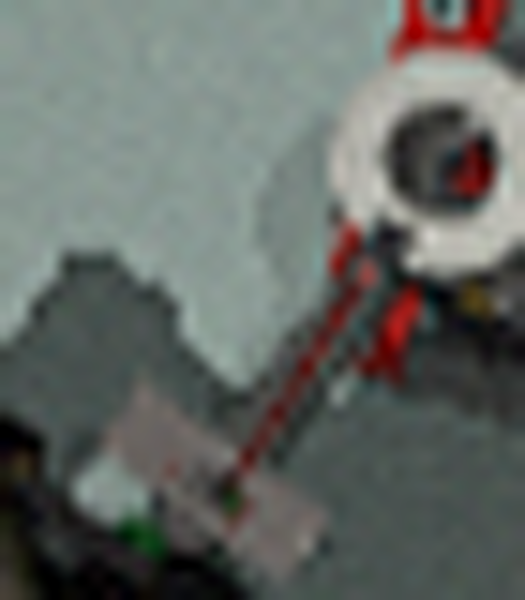

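```bash

python3 -m jog '[{"slide":[0,0.1,0],"roll":0.5},{"slide":[0,0.2,0],"roll":1},{"slide":[0,0.32,0],"roll":1.5},{"slide":[0,0.32,0],"roll":1.5}]' ;   python3 -c "
from h import *
tqa(5)"

```

```text
time: 13.68
ee_pos: [0.5119, 0.3442, 0.098]
eef_rot: [0.217, 0.675, -0.224, 0.669]
ft_force: [-5.4, -4.8, 1.8]
width: 0.0237
t 13.88 Mtot mean 1.303 sd 0.031 Ftool [-1.66 -7.22 -0.67] T [-1.404  0.646  0.43 ] yaw -36.36 pos [0.5118 0.3442 0.0979] tilt [-0.0114 -0.0073 -0.9999]
```

```bash

python3 -m jog '[{"slide":[0,0.1,0],"roll":0.5},{"slide":[0,0.21,0],"roll":1},{"slide":[0,0.21,0],"roll":1}]' ;   python3 -c "
from h import *
tqa(8)
im=r.camera('top')[:,:,::-1];cv2.imwrite('pics/top9f.png',im)
cv2.imwrite('pics/top9.png',cv2.resize(im[185:225,165:200],None,fx=15,fy=15,interpolation=cv2.INTER_CUBIC))
"
```

```text
time: 14.18
ee_pos: [0.5128, 0.3455, 0.0977]
eef_rot: [0.222, 0.673, -0.231, 0.667]
ft_force: [-4.2, -4.2, 1.6]
width: 0.0232
t 14.53 Mtot mean 1.412 sd 0.088 Ftool [-1.37 -7.08 -0.89] T [-1.432  0.704  0.557] yaw -37.32 pos [0.5127 0.3454 0.0977] tilt [-0.0122 -0.0084 -0.9999]
```

View pics/top9.png

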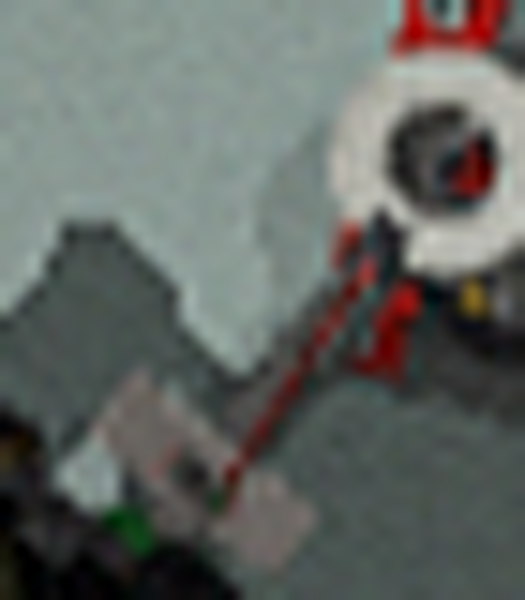

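```bash
cat > ptr.py <<'E'
from h import *
def ptr(f,A,B,z=.128,hw=2.0):
    """A,B full-image px of pointer ring-end and tip; subpixel line fit"""
    im=cv2.imread(f).astype(float);red=im[...,2]-(im[...,0]+im[...,1])/2
    A=np.array(A,float);B=np.array(B,float)
    for it in range(3):
        d=(B-A)/np.linalg.norm(B-A);n=np.array([-d[1],d[0]]);P=[]
        for s in np.arange(0.,np.linalg.norm(B-A)+.01,.5):
            t=np.arange(-hw,hw+.01,.1);q=A+s*d+t[:,None]*n
            v=cv2.remap(red.astype(np.float32),q[:,0].astype(np.float32)[None],q[:,1].astype(np.float32)[None],cv2.INTER_LINEAR)[0]
            v=np.clip(v-15,0,None)
            if v.sum()>50: P.append(A+s*d+(v@t)/v.sum()*n)
        P=np.array(P);l=cv2.fitLine(P.astype(np.float32),cv2.DIST_HUBER,0,.01,.01).ravel()
        dd=l[:2]*np.sign(l[:2]@d);L=np.linalg.norm(B-A);c=l[2:]
        A2=c+dd*((A-c)@dd);B2=c+dd*((B-c)@dd);A,B=A2,B2
    a=atz("top",A,z)[:2];b=atz("top",B,z)[:2];e=a-b
    return len(P),A.round(2),B.round(2),round(float(np.degrees(np.arctan2(e[1],e[0]))),2)
E
python3 - <<'E'
from ptr import *
u=lambda p,o,s:un(p,o,s)
# zero-load images (tool yaw -14.51)
print("5",ptr("pics/top5f.png",u((322,330),(170,185),15),u((264,530),(170,185),15)))
print("4",ptr("pics/top4f.png",u((163,255),(170,175),8),u((135,350),(170,175),8),.146))
print("3",ptr("pics/top3f.png",u((225,225),(150,170),6),u((209,295),(150,170),6),.174))
print("2 (9.79)",ptr("pics/top2f.png",u((263,165),(310,150),5),u((272,225),(310,150),5),.1))
print("7 yaw-32.9",ptr("pics/top7f.png",u((260,310),(170,185),15),u((172,470),(170,185),15)))
print("8 yaw-34.9",ptr("pics/top8f.png",u((355,285),(165,185),15),u((240,470),(165,185),15)))
print("9 yaw-37.3",ptr("pics/top9f.png",u((360,282),(165,185),15),u((230,485),(165,185),15)))
E
```

```text
5 (28, array([190.83, 206.48]), array([186.91, 219.8 ]), -15.22)
4 (25, array([189.13, 206.21]), array([185.91, 218.16]), -13.83)
3 (24, array([187.08, 207.08]), array([183.9 , 218.61]), -14.24)
2 (9.79) (25, array([361.83, 182.71]), array([365.9 , 194.03]), 19.53)
7 yaw-32.9 (25, array([187.38, 205.52]), array([180.96, 215.84]), -30.84)
8 yaw-34.9 (30, array([188.27, 203.58]), array([180.63, 215.93]), -30.72)
9 yaw-37.3 (33, array([188.38, 203.23]), array([179.6, 216.7]), -32.09)
```

```bash
python3 - <<'E'
from ptr import *
tqa(4)
im=np.mean([r.camera("top").astype(float) for _ in range(8)],0)[:,:,::-1]
cv2.imwrite("pics/top10f.png",im.round().astype(np.uint8))
print(ptr("pics/top10f.png",un((360,282),(165,185),15),un((230,485),(165,185),15)))
cv2.imwrite("pics/top10.png",cv2.resize(np.clip(im[208:226,168:190]*1.5,0,255).astype(np.uint8),None,fx=30,fy=30,interpolation=cv2.INTER_CUBIC))
tqa(4)
E
```

```text
t 14.78 Mtot mean 1.413 sd 0.052 Ftool [-1.56 -7.24 -0.6 ] T [-1.435  0.694  0.539] yaw -37.32 pos [0.5127 0.3454 0.0978] tilt [-0.0121 -0.0084 -0.9999]
(33, array([188.35, 203.21]), array([179.64, 216.72]), -31.8)
t 15.38 Mtot mean 1.406 sd 0.030 Ftool [-1.64 -7.1  -1.02] T [-1.415  0.7    0.55 ] yaw -37.31 pos [0.5127 0.3454 0.0978] tilt [-0.0122 -0.0084 -0.9999]
```

View pics/top10.png

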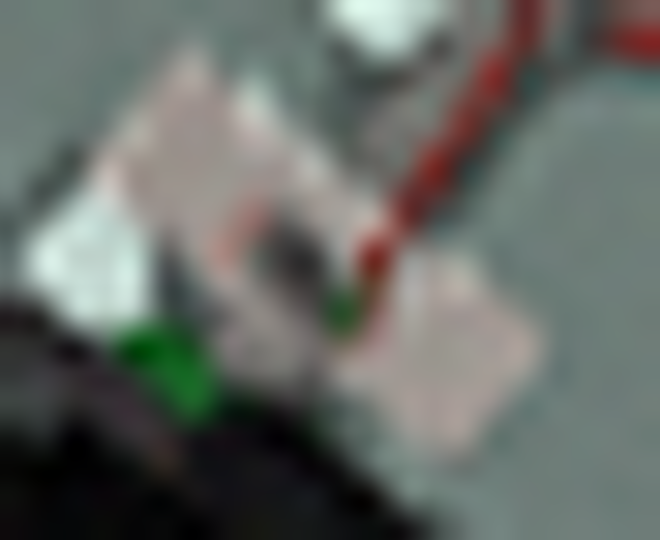

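```bash
python3 -c "
from h import *
tqa(24)"
python3 -m jog '[{"slide":[-0.03,0.05,0],"roll":0.2},{"slide":[-0.03,0.11,0],"roll":0.5},{"slide":[-0.03,0.11,0],"roll":0.5}]' ;   python3 -c "
from h import *
tqa(20);tqa(20)"
```

```text
t 16.58 Mtot mean 1.423 sd 0.061 Ftool [-1.69 -7.15 -0.81] T [-1.404  0.682  0.56 ] yaw -37.32 pos [0.5127 0.3454 0.0978] tilt [-0.0121 -0.0084 -0.9999]
time: 16.88
ee_pos: [0.5132, 0.3459, 0.0979]
eef_rot: [0.224, 0.672, -0.234, 0.666]
ft_force: [-4.6, -5.8, 2.2]
width: 0.0235
t 17.83 Mtot mean 1.495 sd 0.057 Ftool [-1.41 -6.77 -0.63] T [-1.319  0.617  0.678] yaw -37.77 pos [0.5131 0.3459 0.0979] tilt [-0.0127 -0.0095 -0.9999]
t 18.83 Mtot mean 1.510 sd 0.063 Ftool [-1.29 -6.69 -0.37] T [-1.32   0.592  0.702] yaw -37.77 pos [0.5131 0.3459 0.0979] tilt [-0.0127 -0.0094 -0.9999]
```

```bash
python3 -c "
from h import *
im=r.camera('side')[:,:,::-1];c=im[265:335,190:280]
a=cv2.resize(c,None,fx=5,fy=5,interpolation=cv2.INTER_CUBIC)
b=cv2.resize(cv2.imread('pics/side5f.png')[265:335,190:280],None,fx=5,fy=5,interpolation=cv2.INTER_CUBIC)
cv2.imwrite('pics/cmp.png',np.vstack([a[:300],b[:300]]))
"
```

```text
(no output)
```

View pics/cmp.png

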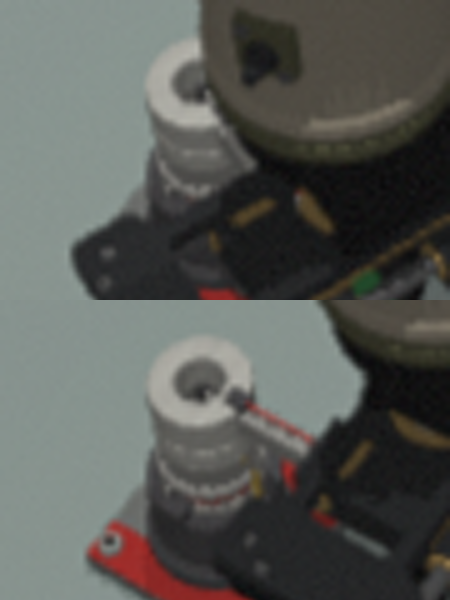

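```bash
python3 -m jog '[{"slide":[-0.05,-0.4,0.01],"roll":-2},{"slide":[-0.1,-1.06,0.05],"roll":-5},{"slide":[-0.1,-1.6,0.1],"roll":-7.5},{"slide":[-0.1,-2.11,0.18],"roll":-10},{"slide":[-0.1,-2.11,0.18],"roll":-10}]' ;   python3 -c "
from h import *
tqa(3); go([.4942,.3095,.0995],-17.5)"
```

```text
time: 19.35
ee_pos: [0.5022, 0.3284, 0.0996]
eef_rot: [0.165, 0.69, -0.173, 0.683]
ft_force: [2.4, 1.1, -1.9]
width: 0.0236
t 19.45 Mtot mean 0.006 sd 0.016 Ftool [1.81 1.59 1.29] T [ 0.104 -0.596  0.195] yaw -27.77 pos [0.5023 0.3287 0.0996] tilt [-0.011  -0.0079 -0.9999]
t 19.5 pos [0.5023 0.3289 0.0995] toolx [-0.0112 -0.0083 -0.9999] z-yaw -27.84 F [ 1.4276  0.2962 -1.087 ] T [ 0.0489 -0.6783  0.2382] w 0.0233
slide cm [ 0.03 -2.09  0.19] ('roll', np.float64(-10.34))
```

```bash
python3 -m jog '[{"slide":[0,-0.5,0.02],"roll":-2.5},{"slide":[0,-1.05,0.06],"roll":-5},{"slide":[0,-1.6,0.12],"roll":-7.5},{"slide":[0,-2.09,0.19],"roll":-10.3},{"slide":[0,-2.09,0.19],"roll":-10.3}]' ;   python3 -c "
from h import *
tqa(3); go([.4942,.3095,.1195],-17.5)"
```

```text
time: 19.92
ee_pos: [0.4944, 0.309, 0.0997]
eef_rot: [0.104, 0.702, -0.111, 0.695]
ft_force: [0.7, 1.1, -1.6]
width: 0.0234
t 20.02 Mtot mean 0.027 sd 0.045 Ftool [1.9  0.1  0.91] T [-0.015 -0.421  0.037] yaw -17.62 pos [0.4945 0.3095 0.0998] tilt [-0.0109 -0.0078 -0.9999]
t 20.0667 pos [0.4945 0.3099 0.0997] toolx [-0.011  -0.0081 -0.9999] z-yaw -17.67 F [ 1.9076 -0.0388 -2.0673] T [-0.1634 -0.4423 -0.0959] w 0.0237
slide cm [-1.97 -0.07 -0.03] ('roll', np.float64(-0.17))
```

```bash
python3 -m jog '[{"slide":[-0.3,-0.02,-0.02],"roll":0},{"slide":[-0.7,-0.03,-0.02],"roll":0},{"slide":[-1,-0.04,-0.02],"roll":0},{"slide":[-1,-0.04,-0.02],"roll":0}]' ;   python3 -c "
from h import *
tq(); go([.4942,.3095,.1395],-17.5)"
```

```text
time: 20.4
ee_pos: [0.4944, 0.3101, 0.1105]
eef_rot: [0.105, 0.702, -0.112, 0.695]
ft_force: [0.4, -0.2, -4.2]
width: 0.0235
t 20.40 M 0.007 +Tz -0.015 F tool [ 4.2  -0.01  0.44] T [ 0.022  0.039 -0.015] z-yaw -17.68 dist 0.1214 bearing -17.78 pos [0.4944 0.3101 0.1105] tiltx [-0.0105 -0.0075 -0.9999]
t 20.4 pos [0.4944 0.3101 0.1105] toolx [-0.0105 -0.0075 -0.9999] z-yaw -17.68 F [ 0.3696 -0.1773 -4.2039] T [ 0.0221  0.039  -0.0148] w 0.0235
slide cm [-2.9  -0.09 -0.03] ('roll', np.float64(-0.18))
```

Free, with no drag. I'll lift well clear of the drill.

```bash
python3 -m jog '[{"slide":[-0.8,-0.01,0],"roll":0},{"slide":[-1.8,-0.02,0],"roll":0},{"slide":[-2.8,-0.03,0],"roll":0},{"slide":[-3.8,-0.03,0],"roll":0},{"slide":[-4.5,-0.03,0],"roll":0}]' ;python3 -m jog '[{"slide":[-1,0,0],"roll":0},{"slide":[-2.5,0,0],"roll":0},{"slide":[-4,0,0],"roll":0},{"slide":[-5,0,0],"roll":0}]' ;   python3 - <<'E'
from h import *
for n in("side","top"):
    im=r.camera(n)[:,:,::-1]; cv2.imwrite(f"pics/{n}11.png",im)
go([.561,-.2316,.2],9.78)
E
```

```text
time: 20.82
ee_pos: [0.4953, 0.3104, 0.1575]
eef_rot: [0.106, 0.702, -0.111, 0.696]
ft_force: [0.2, -0.8, -3.4]
width: 0.0235
time: 21.15
ee_pos: [0.4962, 0.3109, 0.2097]
eef_rot: [0.107, 0.701, -0.111, 0.696]
ft_force: [0.4, 1.2, -4.0]
width: 0.0233
t 21.25 pos [0.4967 0.3113 0.2098] toolx [-0.0064 -0.004  -1.    ] z-yaw -17.69 F [ 0.5191  0.3066 -4.1363] T [0.094  0.0181 0.0302] w 0.0237
slide cm [  1.15 -49.76  22.63] ('roll', np.float64(-27.47))
```

View pics/side11.png

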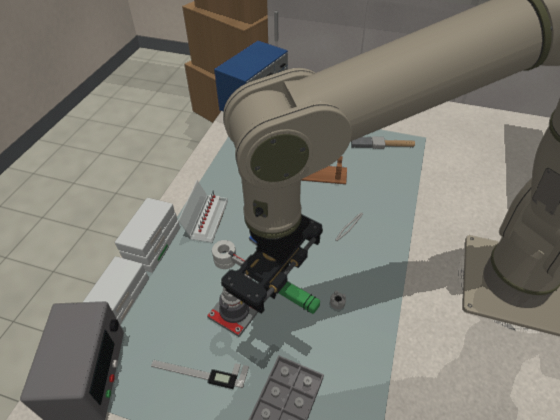

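```bash
python3 -m jog '[{"slide":[0,-2,1],"roll":-1},{"slide":[0,-5,2.4],"roll":-3},{"slide":[0,-8.3,4],"roll":-5},{"slide":[0,-11.6,5.5],"roll":-7},{"slide":[0,-15,7],"roll":-9}]' ;   python3 -c "
from h import *
go([.561,-.2316,.2],9.78)"
```

```text
time: 21.67
ee_pos: [0.5173, 0.1455, 0.2095]
eef_rot: [0.051, 0.708, -0.055, 0.703]
ft_force: [1.1, -0.2, -3.6]
width: 0.0237
t 21.6667 pos [0.5173 0.1455 0.2095] toolx [-0.0073 -0.0044 -1.    ] z-yaw -8.56 F [ 1.1372 -0.1925 -3.6352] T [ 0.0669 -0.0826  0.0095] w 0.0237
slide cm [  1.08 -36.63   9.94] ('roll', np.float64(-18.34))
```

```bash
python3 -m jog '[{"slide":[0,-3.3,1],"roll":-2},{"slide":[0,-6.6,2],"roll":-4},{"slide":[0,-9.9,3],"roll":-6},{"slide":[0,-13.2,4],"roll":-8},{"slide":[0,-16.5,5],"roll":-10}]' ;   python3 -c "
from h import *
go([.561,-.2316,.2],9.78)"
```

```text
time: 22.08
ee_pos: [0.5417, -0.0268, 0.2095]
eef_rot: [-0.011, 0.71, 0.008, 0.704]
ft_force: [1.1, 0.6, -4.0]
width: 0.0231
t 22.0833 pos [ 0.5417 -0.0268  0.2095] toolx [-0.0082 -0.0044 -1.    ] z-yaw 1.54 F [ 1.0642  0.6238 -3.9952] T [ 0.1189 -0.0479  0.045 ] w 0.0231
slide cm [  1.02 -20.52   1.38] ('roll', np.float64(-8.24))
```

```bash
python3 -m jog '[{"slide":[0,-3.8,0.3],"roll":-2},{"slide":[0,-7.6,0.6],"roll":-4},{"slide":[0,-11.4,0.9],"roll":-6},{"slide":[0,-15,1.1],"roll":-8.2},{"slide":[0,-18,1.3],"roll":-8.2}]' ;python3 -m jog '[{"slide":[1,-2,0],"roll":0},{"slide":[3,-2.5,0],"roll":0},{"slide":[6,-2.5,0],"roll":0},{"slide":[9,-2.5,0],"roll":0},{"slide":[9.8,-2.5,0],"roll":0}]'; python3 - <<'E'
from h import *
for n in("side","top"):
    im=r.camera(n)[:,:,::-1]; cv2.imwrite(f"pics/{n}12f.png",im);c=im[120:220,240:380] if n=="side" else im[150:260,310:420]
    cv2.imwrite(f"pics/{n}12.png",cv2.resize(c,None,fx=5,fy=5,interpolation=cv2.INTER_CUBIC))
go([.5605,-.2314,.0717],9.79)
E
```

```text
time: 22.5
ee_pos: [0.5588, -0.2094, 0.2094]
eef_rot: [-0.062, 0.708, 0.059, 0.701]
ft_force: [-0.6, 0.2, -3.0]
width: 0.0234
time: 22.92
ee_pos: [0.5592, -0.2334, 0.1061]
eef_rot: [-0.061, 0.71, 0.06, 0.699]
ft_force: [-1.5, 1.3, -5.0]
width: 0.0235
t 23.0167 pos [ 0.5607 -0.2339  0.1095] toolx [-0.0135 -0.0041 -0.9999] z-yaw 9.8 F [-0.297   0.801  -3.6928] T [ 0.0167  0.0237 -0.0245] w 0.0233
slide cm [3.78 0.25 0.08] ('roll', np.float64(0.01))
```

View pics/side12.png

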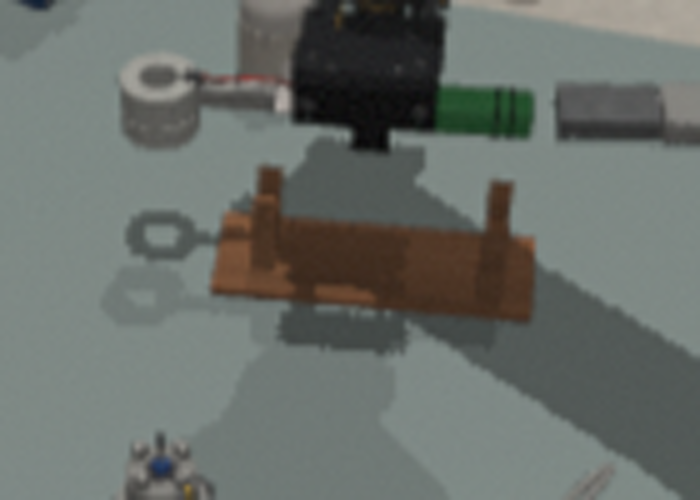

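View pics/top12.png

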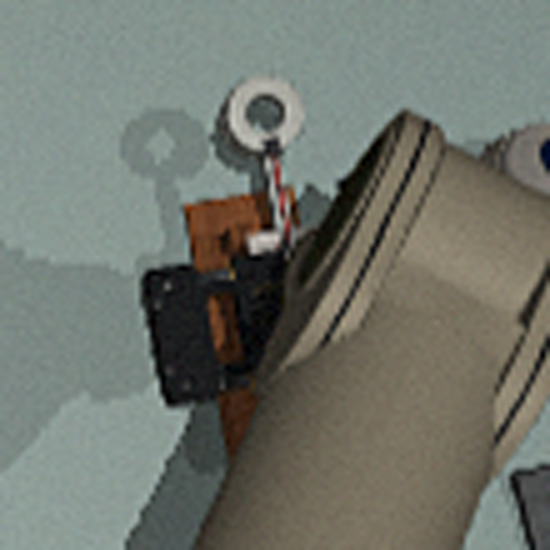

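```bash
python3 -m jog '[{"slide":[0,0.1,0],"roll":0},{"slide":[0.6,0.22,0.03],"roll":0},{"slide":[1.6,0.22,0.05],"roll":0},{"slide":[2.4,0.22,0.05],"roll":0},{"slide":[2.4,0.22,0.05],"roll":0}]';python3 -c "
from h import *
r.camera('side');r.camera('side')
go([.5601,-.2316,.0313],9.79)"
```

```text
time: 23.43
ee_pos: [0.5597, -0.2311, 0.0838]
eef_rot: [-0.061, 0.71, 0.06, 0.699]
ft_force: [-1.2, -0.4, -4.3]
width: 0.0234
t 23.5333 pos [ 0.5602 -0.2317  0.0853] toolx [-0.0142 -0.0041 -0.9999] z-yaw 9.8 F [ 0.9411  0.2767 -3.1252] T [0.0777 0.0567 0.0502] w 0.0233
slide cm [5.39 0.02 0.07] ('roll', np.float64(0.01))
```

```bash
python3 -m jog '[{"slide":[1,0.01,0.01],"roll":0},{"slide":[2.3,0.01,0.03],"roll":0},{"slide":[3.4,0.02,0.05],"roll":0},{"slide":[4.1,0.02,0.05],"roll":0},{"slide":[4.1,0.02,0.05],"roll":0}]';python3 -c "
from h import *
go([.5601,-.2316,.0313],9.79);r.camera('side')
go([.5601,-.2316,.0313],9.79)"
```

```text
time: 23.95
ee_pos: [0.5587, -0.231, 0.0417]
eef_rot: [-0.061, 0.711, 0.06, 0.698]
ft_force: [-0.4, -0.6, -4.3]
width: 0.0239
t 23.95 pos [ 0.5587 -0.231   0.0417] toolx [-0.0178 -0.0032 -0.9998] z-yaw 9.8 F [-0.4344 -0.6424 -4.2823] T [0.0105 0.0738 0.0093] w 0.0239
slide cm [ 1.04 -0.08  0.14] ('roll', np.float64(0.01))
t 24.0 pos [ 0.5593 -0.2314  0.0429] toolx [-0.0165 -0.0037 -0.9999] z-yaw 9.79 F [-0.4711  0.2438 -3.0445] T [0.0769 0.0528 0.0213] w 0.0233
slide cm [ 1.16 -0.03  0.09] ('roll', np.float64(0.0))
```

In the notches without touching. I'll lower the last part slowly.

```bash
python3 -m jog '[{"slide":[0.3,-0.02,0.04],"roll":0},{"slide":[0.6,-0.02,0.08],"roll":0},{"slide":[0.8,-0.02,0.08],"roll":0},{"slide":[0.8,-0.02,0.08],"roll":0}]';python3 -c "
from h import *
go([.5601,-.2316,.0313],9.79)"
python3 -m jog '[{"slide":[0.1,0,0],"roll":0},{"slide":[0.2,0,0],"roll":0},{"slide":[0.2,0,0],"roll":0}]';python3 -c "
from h import *
go([.5601,-.2316,.0313],9.79)"
```

```text
time: 24.33
ee_pos: [0.5599, -0.2313, 0.0346]
eef_rot: [-0.061, 0.711, 0.06, 0.698]
ft_force: [0.4, -0.9, -4.9]
width: 0.0233
t 24.3333 pos [ 0.5599 -0.2313  0.0346] toolx [-0.0168 -0.0035 -0.9999] z-yaw 9.8 F [ 0.4294 -0.896  -4.9252] T [ 0.0378  0.0222 -0.0764] w 0.0233
slide cm [ 0.33 -0.03  0.02] ('roll', np.float64(0.01))
time: 24.58
ee_pos: [0.5599, -0.2313, 0.0325]
eef_rot: [-0.061, 0.711, 0.06, 0.698]
ft_force: [-1.4, 0.1, -3.5]
width: 0.0237
t 24.5833 pos [ 0.5599 -0.2313  0.0325] toolx [-0.0168 -0.0035 -0.9999] z-yaw 9.8 F [-1.3831  0.1491 -3.5148] T [0.0634 0.0815 0.0045] w 0.0237
slide cm [ 0.12 -0.03  0.02] ('roll', np.float64(0.01))
```

```bash

python3 -m jog '[{"slide":[0.1,-0.02,0],"roll":0},{"slide":[0.15,-0.02,0],"roll":0},{"slide":[0.15,-0.02,0],"roll":0}]';python3 -c "
from h import *
go([.5601,-.2316,.0313],9.79)"
python3 -m jog '[{"slide":[0.1,0,0],"roll":0},{"slide":[0.15,0,0],"roll":0},{"slide":[0.15,0,0],"roll":0}]';python3 -c "
from h import *
go([.5601,-.2316,.0313],9.79)
for n in('side','top'):
    im=r.camera(n)[:,:,::-1]; cv2.imwrite(f'pics/{n}13f.png',im);c=im[120:220,240:380] if n=='side' else im[150:260,310:420]
    cv2.imwrite(f'pics/{n}13.png',cv2.resize(c,None,fx=5,fy=5,interpolation=cv2.INTER_CUBIC))
"
```

```text
time: 24.83
ee_pos: [0.56, -0.2315, 0.0314]
eef_rot: [-0.061, 0.71, 0.06, 0.699]
ft_force: [-2.5, 1.4, 1.2]
width: 0.0234
t 24.8333 pos [ 0.56   -0.2315  0.0314] toolx [-0.0164 -0.0034 -0.9999] z-yaw 9.8 F [-2.474   1.4445  1.1587] T [0.3578 0.2806 0.0883] w 0.0234
slide cm [ 0.01 -0.01  0.01] ('roll', np.float64(0.01))
time: 25.08
ee_pos: [0.56, -0.2315, 0.0312]
eef_rot: [-0.061, 0.71, 0.06, 0.699]
ft_force: [-7.5, 3.8, 13.8]
width: 0.0234
t 25.0833 pos [ 0.56   -0.2315  0.0312] toolx [-0.0161 -0.0027 -0.9999] z-yaw 9.8 F [-7.4862  3.841  13.755 ] T [0.8897 1.4604 0.0727] w 0.0234
slide cm [-0.01 -0.01  0.01] ('roll', np.float64(0.01))
```

View pics/side13.png

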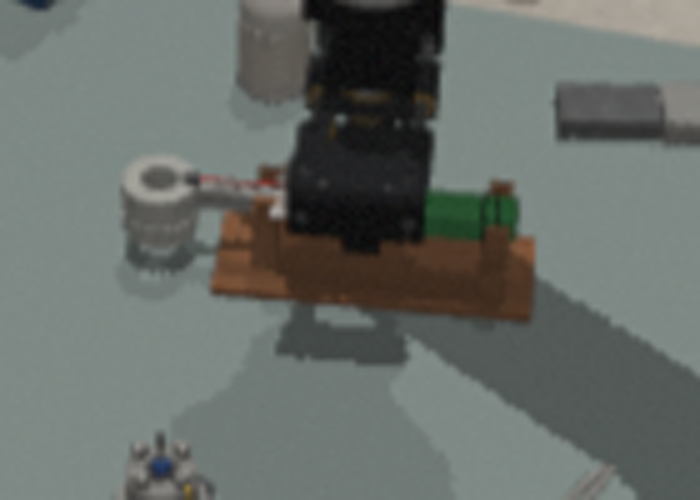

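```bash

python3 -m jog '[{"slide":[-0.05,0,0],"roll":0},{"slide":[-0.05,0,0],"roll":0}]'
python3 -m jog '[{"slide":[0,0,0],"roll":0},{"slide":[0,0,0],"roll":0},{"slide":[0,0,0],"roll":0}]' 0.6
python3 -m jog '[{"slide":[0,0,0],"roll":0},{"slide":[0,0,0],"roll":0},{"slide":[0,0,0],"roll":0},{"slide":[0,0,0],"roll":0},{"slide":[0,0,0],"roll":0}]' 0
```

```text
time: 25.35
ee_pos: [0.5603, -0.2317, 0.0321]
eef_rot: [-0.061, 0.71, 0.06, 0.699]
ft_force: [0.0, -0.9, -2.7]
width: 0.0232
time: 25.6
ee_pos: [0.5606, -0.2318, 0.0322]
eef_rot: [-0.061, 0.71, 0.06, 0.699]
ft_force: [-0.4, 0.7, 0.3]
width: 0.0328
time: 26.02
ee_pos: [0.5606, -0.2319, 0.0322]
eef_rot: [-0.061, 0.71, 0.06, 0.699]
ft_force: [-0.3, 0.6, -0.1]
width: 0.0601
```

```bash

python3 -m jog '[{"slide":[0,0,0],"roll":0},{"slide":[0,0,0],"roll":0},{"slide":[0,0,0],"roll":0},{"slide":[0,0,0],"roll":0},{"slide":[0,0,0],"roll":0}]' 0
python3 -m jog '[{"slide":[-0.5,0,0],"roll":0},{"slide":[-1.5,0,0],"roll":0},{"slide":[-3,0,0],"roll":0},{"slide":[-5,0,0],"roll":0},{"slide":[-7,0,0],"roll":0}]'
python3 -m jog '[{"slide":[-2,0,0],"roll":0},{"slide":[-5,0.5,0],"roll":0},{"slide":[-8,2,0],"roll":0},{"slide":[-11,5,0],"roll":0},{"slide":[-12,8.5,0],"roll":0}]'
python3 -m jog '[{"slide":[0,3.5,-2],"roll":0},{"slide":[0,7,-4],"roll":0},{"slide":[0,10,-6],"roll":0},{"slide":[0,13,-8],"roll":0},{"slide":[0,16,-8],"roll":0}]'
python3 -m jog '[{"slide":[0,3,0],"roll":0},{"slide":[0,6,0],"roll":0},{"slide":[0,8,0],"roll":0},{"slide":[0,9,0],"roll":0},{"slide":[0,9,0],"roll":0}]'
python3 - <<'E'
from h import *
for n in("side","top"):
    im=r.camera(n)[:,:,::-1]; cv2.imwrite(f"pics/{n}14f.png",im)
    c=im[145:190,260:360] if n=="side" else im[160:256,335:395]
    cv2.imwrite(f"pics/{n}14.png",cv2.resize(c,None,fx=6,fy=6,interpolation=cv2.INTER_CUBIC))
tq()
E
```

```text
time: 26.43
ee_pos: [0.5606, -0.2319, 0.0322]
eef_rot: [-0.061, 0.71, 0.06, 0.699]
ft_force: [-0.2, -0.2, 0.3]
width: 0.0856
time: 26.85
ee_pos: [0.5615, -0.2317, 0.1037]
eef_rot: [-0.061, 0.71, 0.06, 0.699]
ft_force: [0.7, -0.1, -0.4]
width: 0.0871
time: 27.27
ee_pos: [0.5497, -0.1497, 0.2289]
eef_rot: [-0.06, 0.708, 0.057, 0.702]
ft_force: [0.4, 0.3, 0.4]
width: 0.0866
time: 27.68
ee_pos: [0.4416, -0.0051, 0.2303]
eef_rot: [-0.059, 0.707, 0.057, 0.702]
ft_force: [1.7, 1.1, 0.2]
width: 0.0875
time: 28.1
ee_pos: [0.4267, 0.0852, 0.2307]
eef_rot: [-0.06, 0.707, 0.058, 0.702]
ft_force: [-0.1, -0.4, 0.4]
width: 0.0871
t 28.20 M 0.14 +Tz -0.002 F tool [-0.68  0.02  0.91] T [ 0.014  0.016 -0.002] z-yaw 9.38 dist 0.2640 bearing 46.19 pos [0.4273 0.0825 0.2305] tiltx [-0.0069 -0.0044 -1.    ]
```

View pics/side14f.png

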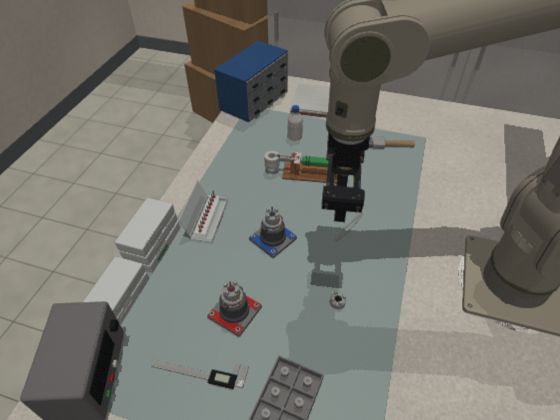

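View pics/top14.png

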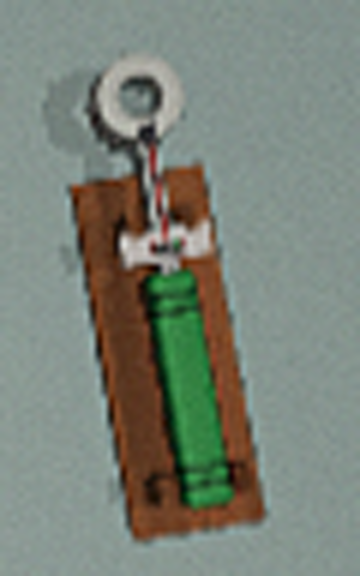

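View pics/side14.png

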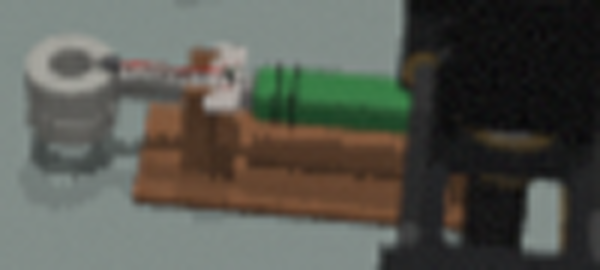

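The wrench lies in its rest as before: in the crop its ring is at (141,97), the same as in the first picture. I'll compare the red tool before and after, and check the whole scene.

```bash
python3 - <<'E'
import cv2,numpy as np
a=cv2.imread("pics/side0.png");b=cv2.imread("pics/side14f.png")
cv2.imwrite("pics/nutcmp.png",cv2.resize(np.hstack([a[275:315,205:265],b[275:315,205:265]]),None,fx=6,fy=6,interpolation=cv2.INTER_CUBIC))
for n in("top",):
    a=cv2.imread(f"pics/{n}0.png");b=cv2.imread(f"pics/{n}14f.png")
    cv2.imwrite("pics/diff.png",cv2.absdiff(a,b)*3)
E
```

```text
(no output)
```

View pics/nutcmp.png

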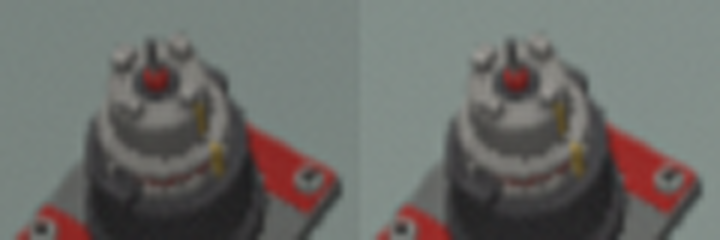

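View pics/diff.png

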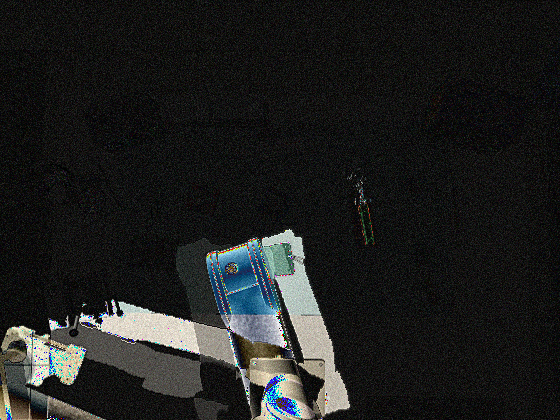

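The nut's witness mark is unbroken, and nothing moved except about a 1 mm shift of the wrench. Handing in.

```bash
python3 -c "
from bench import r
print(r.close_job(), r.read_state()['time'])"
```

```text
the job is handed in; nothing more can be done
the job is handed in; nothing more can be done
```

The job is handed in, and as far as I could check the collet nut on the red-ringed drill is tight. I took the wrench from its rest, seated it on the nut and pulled clockwise. The reading stayed at about 1.4–1.5 N m for some 4.5 s. I then eased it off, lifted it clear and laid it back in its rest. The clock stood at about 28 s when I finished.

**Torque reading:** I could not read the scale directly.
- The force sensor gave 1.41 N m, then 1.51 N m after a small increase.
- The pointer against the marks on the scale plate suggested about 1.2–1.4 N m.
- A rougher estimate from the pointer's angle in the pictures gave up to about 1.8 N m. That is at the edge of the 1.2–1.8 window, but below the fail limit. I relied on the force sensor.

**Seating:** Contact force and the side pictures both showed the ring fully down on the nut. While pulling I pressed down with about 5 N, and the gripper sank roughly 2 mm. The pictures showed the ring still at its seated height.

**Last checks:**
- The yellow witness mark on the nut looks the same as at the start.
- The wrench lies in both notches, about 1 mm from where it began, and is released.
- Nothing else visible in the pictures moved; the tweezers were partly hidden by the arm in the last ones.

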